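# Hang the parts pail on the rail with the S-hook

### The job

Take the steel S-hook out of its storage block and hang it over the rail of the rack so that it drops into the groove of the blue sleeve, with its big lower curl towards the robot; the groove's place along the rail is not measured, so feel for it by sliding the hook lightly along the sleeve, and use only light force on the rack. Then hang the red pail by the raised middle of its wire bail gently in the lower curl of the hook, and leave it hanging upright, still and released. Do not shove the loose things on the desk about.

Things in the scene. Friction and masses are not known exactly. Their poses are not given: they have to be found in the camera images.
- rail_rack: Fixed rack: base plate 80 x 180 x 10 mm, two posts 18 x 10 mm, 166 mm apart in y, carrying a steel rail (14 mm diameter) 275 mm above the desk and a thinner stay bar (10 mm diameter), 62 mm below it and 8 mm nearer the robot. Highest point 292 mm. Origin: on the desk under the rail's middle; x points away from the robot, y along the rail, z up.
- rail_mid (a point): Middle of the rail, on its axis; axes as the rack's. On the rail sits a clamped blue sleeve, 24 mm diameter, 114 mm long. One groove all round its middle, 14 mm wide, 5 mm deep with upright walls, bares the rail. The sleeve sits elsewhere in every run: the groove's centre is anywhere within 22 mm either side of the rail's middle, not measured. The sleeve holds against 40 N.
- hook_block: Fixed grey storage block, 55 mm high, 53 wide (y), from x = -41 to 60 mm about its origin (on the desk), with a slot 13 mm wide along x, floor 8 mm above the desk; the hook's lower curl stands in it, and comes out straight up (lift it 60 mm).
- hook: Loose steel S-hook of flat bar 10 mm wide (its y), 6 thick; 0.16 kg. Origin: where the rail's axis lies when hung in the groove (7 mm higher while it rides on the sleeve); z up, x away from its lower curl. Hung, its x is along the rack's x. Upper curl: 90-degree roof, top at z = 15, legs 40 apart outside, 28 inside; rear leg ends at z = -27; front leg, straight to z = -70, leans on the stay bar.
- hook_grip (a point): Middle of the upper curl of the hook at the height to grip, 14 mm below the hook's origin: the fingers close along the hook's x on the outsides of its two legs, 40 mm apart; with the grip here the fingertips pass on either side of rail and sleeve. Axes as the hook's.
- hook_cup (a point): Where the axis of the bail's wire rests in the lower curl: (-70, 0, -110) mm in the hook's frame. The curl is a 90-degree vee, open upwards (inside 44 mm wide at 19 mm above this point); its free tip, on the robot's side, ends at x = -99, z = -78; the leg behind slants from (-45, -95) up to (-17, -70). Lowest outside point of the hook: z = -121.
- pail: Loose red open pail (parts bin) 66 x 96 mm, 50 mm high, about 0.18 kg, with a rigid upright steel bail of 8 mm round wire along its y: straight grip parts 118 mm above the underside from 14 to 43 mm either side of the middle, and a raised middle 16 mm long at 126 mm. Origin: centre of its underside, z up. It may hang either way round.
- bail_mid (a point): Middle of the raised part of the bail, on the wire's axis, 126 mm above the pail's underside; y along the wire.
- bail_left (a point): Middle of the straight grip part of the bail on the pail's +y side, on the wire's axis, 29 mm from the middle, 118 mm above the underside.
- bail_right (a point): The same on the -y side.
- lab_timer: White lab timer 68 x 62 x 18 mm lying on the desk; leave it alone.
- relay_block: Black relay block 53 x 30 x 19 mm on the desk; leave it alone.
- usb_stick: Black usb stick 17 x 53 x 8 mm on the desk; leave it alone.
- marker: Red and white marker pen 135 mm long on the desk; leave it alone.
- spanner: Steel spanner 150 mm long lying on the desk; leave it alone.

How it is judged:
By the outcome, as a careful person would: the job done as asked, in the order asked, and still so for the second after the job is handed in, with the robot touching nothing.
It also fails if it takes over 72 s, if anything falls off the work surface, if the arm or the gripper's body presses on something with over 40 N, if the wrist force passes 120 N, or if a joint passes its speed limit or range.

### The arm

A 6-joint arm with a two-finger parallel gripper is mounted at the origin on a cart in front of the work surface, level with it; the furniture and walls round the work are solid. World frame = base frame: x ahead of the robot, y to its left, z up, the work surface at z = 0. Lengths are in m, angles in rad, forces in N, time in s.
With the tool pointing down it reaches from about 0.3 to 0.775 m from the base axis. Payload 14.6 kg.
Tool frame: the origin (TCP) lies at the very end of the fingers, on their centre line; the grasp point (between the pads) lies 19 mm behind it (grip_point_offset is the distance from the TCP to the grasp point, in m); z points along the fingers, y is the direction in which the jaws open and shut (so a half turn about z gives the same grasp; the last joint's range is limited). The gripper opens to 85 mm and grips with 20 to 120 N. Pads are 22 mm wide; open, the fingers measure 114 mm over their backs; the gripper's body (76 mm by 85 mm) begins 54 mm behind the grasp point. The pads swing forward as they close: fully open they stand 13 mm farther back than shut.
Start: joints at [1.153, 0.3, 1.521, -0, 1.321, -0.067], TCP at [0.189, 0.516, 0.231] pointing down, gripper open.
Joint ranges: [-3.03, 3.03], [-0.79, 2.21], [0.23, 2.52], [-1.04, 4.18], [0, 3.07], [-2.55, 2.55]. Speed limits (rad/s): [2.22, 2.22, 2.57, 3.14, 3.14, 3.14].

### API

Orientations are given as a unit quaternion [w, x, y, z].
In Python, from rig import get_obs, grab_frame, job_done, spot_in, cut_out, landmark_of, grip_point_offset gives the robot as it stands.
- The arm moves only by the tool arm_command, never from a script. Its argument "increments" is a list of rows, each a list of 7 numbers: the opening, from -1 (shut) to 1 (fully open), then the shift along the world's x, y, z in m, then the turn, a rotation vector about the world's x, y, z in rad. A call has 1 to 8 rows; each row shifts and turns the commanded pose from where the row before left it; what a row does not reach is not made up. A row lasts 1/10 s, in which the tool goes at most 50 mm and 8.59 degrees, less where a joint would pass 70% of its speed; a pose out of reach is approached as far as the arm can. A call with a gripper value outside its range is refused whole. The fingers move at their own pace and stop on an object; "grip_force" is the grip in N (left out, the last holds). Time passes only in rows, so rows that do not move let the fingers close. It gives the time, the measured TCP pose, the force and the opening at its end, in the units of the state.
- get_obs(): the state, without advancing time (a new reading comes with each control period).
- grab_frame(name): name is "side" or "top" or "wrist"; returns a dict with "pixels" (400x640x3 uint8, red, green, blue), "depth" (400x640 float32, m along the optical axis (not along the pixel's ray), 0 where there is no reading), "K" (3x3 intrinsics, pixels), "distortion" ([k1, k2, p1, p2, k3] as OpenCV has them; the pictures are not rectified), "eye" and "rotation" of the camera in the world. Camera axes: x right, y down, z forward; pixel columns grow to the right and rows downward; lengths in m; the calibration is good to about 2 mm. A picture is of the moment at which its call begins.
- job_done(): hands the job in, once; it reports no verdict.
Trained networks look in the newest picture that a camera, given by its name, has taken for a name from the list of things; names that differ only in an ending like _2 or _b are one class to them, and where a whole thing is asked for, a point or a joint stands for the part that bears it (a point fixed in the world has none). Each returns a list of dicts, best first, with "score" (0 to 1); they miss things now and then, are a little off and sometimes report something else, mostly with a low value. They report only what shows in the picture. A call takes as long as a camera call.
- spot_in(name, camera): "point" ([x, y, z] in m, in world coordinates, good to about 4 mm: the middle of the surface that is visible of it).
- cut_out(name, camera): "region" (400x640 bool, what is visible of it).
- landmark_of(name, camera): "point" ([x, y, z] in m, in world coordinates, good to about 4 mm: a listed point, or the origin of a listed thing).
The state is a dict: "clock": time; "joints": joint angles; "dq": joint speeds; "tau": joint torques, N m; "tcp_pos": TCP position; "eef_rot": TCP orientation; "force": force on the tool from outside, world axes, zero at the start; "ft_torque": the same for the moment, N m; "grip_width": finger opening in m.
Only numpy, scipy, OpenCV 4.12 (cv2) and the standard library are available. Lean on these libraries where they do the work, as an engineer would, in place of code of your own. Each camera call takes 0.05 s, during which the arm holds its last target.

## Working session

There is one attempt and no reset: what is moved stays moved. The work goes in short steps, Python scripts to look and compute and a tool call to move; the robot and the scene stay as the last step left them, time stands still between calls to the robot, and variables do not carry over. Pictures are saved under pics/ and viewed, and the job is handed in when it is done.

Besides the shell and the picture viewer there is one more tool, called after ">>>" by a JSON object that holds its "method" and its "body". arm_command: Moves the arm, as the interface text tells. Its arguments: {"type":"object","properties":{"increments":{"type":"array"},"grip_force":{"type":"number"}},"required":["increments"]}

```bash
mkdir -p pics; cat > h.py <<'E'
import numpy as np, cv2
from rig import *
def save(name,fn):
    f=grab_frame(name); cv2.imwrite('pics/'+fn,f['pixels'][:,:,::-1]); return f
def pts(f,mask):
    v,u=np.nonzero(mask&(f['depth']>0)); d=f['depth'][v,u]
    n=cv2.undistortPoints(np.c_[u,v].astype(np.float64)[:,None],f['K'],np.array(f['distortion']))[:,0]
    P=np.c_[n*d[:,None],d]
    return P@np.array(f['rotation']).T+np.array(f['eye'])
def proj(f,X):
    R=np.array(f['rotation']); 
    p=(np.atleast_2d(X)-np.array(f['eye']))@R
    return cv2.projectPoints(p,np.zeros(3),np.zeros(3),f['K'],np.array(f['distortion']))[0][:,0]
E
python3 - <<'E'
from h import *
np.set_printoptions(precision=4,suppress=True)
print({k:np.round(v,4) for k,v in get_obs().items()})
for c in ['top','side']:
    f=save(c,c+'0.png'); print(c,f['eye'],f['rotation'])
    for n in ['rail_rack','rail_mid','hook_block','hook','hook_grip','hook_cup','pail','bail_mid','bail_left','bail_right']:
        r=landmark_of(n,c); print(n,[(np.round(x['point'],4),round(x['score'],2)) for x in r[:2]])
print(get_obs()['clock'])
E
```

```text
{'clock': np.float64(0.0), 'joints': array([ 1.1534,  0.3004,  1.5216, -0.    ,  1.3207, -0.0666]), 'dq': array([-0.0009, -0.0007, -0.0001,  0.0012,  0.0017, -0.0021]), 'tau': array([ -0.0028, -54.3511, -36.1784,  -0.0003,   0.0042,   0.    ]), 'tcp_pos': array([0.1889, 0.5163, 0.2307]), 'eef_rot': array([-0.0001,  0.1745,  0.9847, -0.0006]), 'force': array([-0.1506,  0.2355,  0.1326]), 'ft_torque': array([-0.0359,  0.0447, -0.0108]), 'grip_width': np.float64(0.0853)}
top [0.2985 0.1641 1.2361] [-0.064   0.708  -0.7003  0.0654]
rail_rack [(array([ 0.5822,  0.2697, -0.0012]), 0.77), (array([ 0.392 ,  0.3921, -0.0005]), 0.16)]
rail_mid [(array([0.5837, 0.2707, 0.2727]), 0.76)]
hook_block [(array([ 0.3903,  0.392 , -0.003 ]), 0.92), (array([0.4573, 0.3736, 0.1228]), 0.72)]
hook [(array([0.4589, 0.3711, 0.127 ]), 0.69), (array([ 0.4735,  0.2526, -0.002 ]), 0.28)]
hook_grip [(array([0.4523, 0.374 , 0.1089]), 0.7)]
hook_cup [(array([0.3857, 0.3953, 0.0193]), 0.63), (array([0.4561, 0.373 , 0.1121]), 0.59)]
pail [(array([ 0.5138, -0.1655, -0.0013]), 0.66), (array([ 0.5132, -0.1648,  0.1259])
[... 190 characters left out ...]
16  0.7631] [ 0.0669 -0.0964  0.8276 -0.549 ]
rail_rack [(array([0.5842, 0.2751, 0.0003]), 0.9)]
rail_mid [(array([0.5808, 0.2721, 0.2744]), 0.89)]
hook_block [(array([ 0.3896,  0.3897, -0.0024]), 0.75), (array([ 0.4255,  0.2114, -0.0018]), 0.54)]
hook [(array([0.4568, 0.3704, 0.124 ]), 0.47)]
hook_grip [(array([0.4025, 0.2759, 0.0022]), 0.59), (array([0.4601, 0.3735, 0.1126]), 0.44)]
hook_cup []
pail [(array([ 0.5118, -0.1641,  0.0046]), 0.83), (array([0.5806, 0.2728, 0.2765]), 0.39)]
bail_mid [(array([ 0.507 , -0.1631,  0.1268]), 0.63)]
bail_left [(array([ 0.4965, -0.1361,  0.1182]), 0.81), (array([0.4581, 0.3758, 0.1132]), 0.62)]
bail_right [(array([ 0.5224, -0.1897,  0.1167]), 0.65)]
1.1
```

View pics/top0.png

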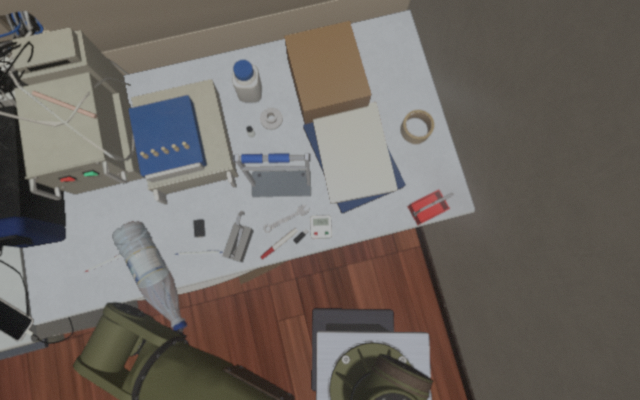

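View pics/side0.png

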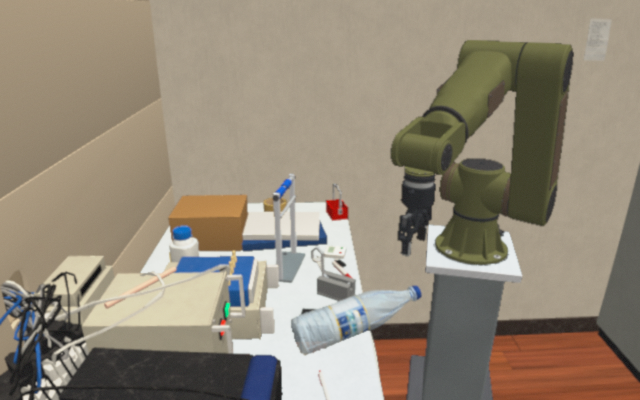

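```bash
sed -i "s/np.array(f\['rotation'\])/RM(f)/" h.py; cat >> h.py <<'E'
from scipy.spatial.transform import Rotation as Ro
def RM(f):
    q=np.array(f['rotation'])
    return q if q.shape==(3,3) else Ro.from_quat(q[[1,2,3,0]]).as_matrix()
E
python3 - <<'E'
from h import *
np.set_printoptions(precision=4,suppress=True)
for c in ['top','side']:
    f=save(c,c+'1.png')
    im=f['pixels'].astype(int); full=np.ones(im.shape[:2],bool)
    P=pts(f,full); v,u=np.nonzero(full&(f['depth']>0)); C=im[v,u]
    # blue sleeve
    m=(C[:,2]>C[:,0]+40)&(P[:,2]>0.25)&(P[:,2]<.31)&(abs(P[:,0]-.58)<.08)&(abs(P[:,1]-.27)<.12)
    B=P[m]; mu=B.mean(0); d=np.linalg.svd(B-mu)[2][0]; t=(B-mu)@d
    print(c,'sleeve',mu,d,t.min(),t.max(),np.histogram(t,20))
    m=(P[:,2]>0.262)&(P[:,2]<.30)&(abs(P[:,0]-.58)<.08)&(abs(P[:,1]-.27)<.14)
    B=P[m]; mu=B.mean(0); d=np.linalg.svd(B-mu)[2][0]; t=(B-mu)@d; print('rail',mu,d,t.min(),t.max(),B[:,2].max())
    # hook
    m=(P[:,2]>0.06)&(P[:,2]<.2)&(abs(P[:,0]-.43)<.09)&(abs(P[:,1]-.38)<.06)
    B=P[m]; mu=B.mean(0); print('hook',len(B),mu,np.linalg.svd((B-mu)[:,:2])[2][0],B.max(0),B.min(0))
    m=(P[:,2]>0.1)&(P[:,2]<.2)&(abs(P[:,0]-.51)<.09)&(abs(P[:,1]+.165)<.08)
    B=P[m]; mu=B.mean(0); print('bail',len(B),mu,np.linalg.svd((B-mu)[:,:2])[2][0],B.max(0),B.min(0))
    m=(C[:,0]>C[:,1]+60)&(P[:,2]>0.04)&(P[:,2]<.07)&(abs(P[:,0]-.51)<.09)&(abs(P[:,1]+.165)<.08)
    if m.sum()>8:
        B=P[m]; print('pail',len(B),cv2.minAreaRect((B[:,:2]*1000).astype(np.float32)))
    x=cv2.resize(f['pixels'][130:280,180:480] if c=='top' else f['pixels'][160:310,220:370],None,fx=2.66 if c=='top' else 4,fy=2.66 if c=='top' else 4,interpolation=cv2.INTER_CUBIC)
    cv2.imwrite(f'pics/{c}z.png',x[:,:,::-1])
E
```

```text
top sleeve [0.5803 0.2911 0.2861] [-0.0303  0.9995 -0.0014] -0.057092237322099504 0.05462326635958335 (array([24, 16, 17, 23, 16, 20, 20, 16, 14,  0,  0, 15, 20, 19, 25, 18, 23,
       22, 18, 22]), array([-0.0571, -0.0515, -0.0459, -0.0403, -0.0347, -0.0292, -0.0236,
       -0.018 , -0.0124, -0.0068, -0.0012,  0.0044,  0.0099,  0.0155,
        0.0211,  0.0267,  0.0323,  0.0379,  0.0435,  0.049 ,  0.0546]))
rail [0.5803 0.2778 0.284 ] [-0.0353  0.9993  0.0115] -0.09592641852458565 0.0876337620787828 0.2919789065554348
hook 94 [0.4473 0.3764 0.1152] [-0.9291  0.3699] [0.4782 0.4238 0.1447] [0.3542 0.3567 0.06  ]
bail 115 [ 0.5082 -0.1587  0.122 ] [-0.4582  0.8888] [ 0.5356 -0.1153  0.1339] [ 0.4844 -0.2074  0.1004]
pail 59 ((505.851318359375, -153.63197326660156), (61.87253952026367, 75.59085845947266), 26.962709426879883)
side sleeve [0.5755 0.2931 0.283 ] [-0.0326  0.9995 -0.0009] -0.07206620870123961 0.05877146269292497 (array([ 1,  1,  8,  4, 11,  5,  6,  4, 12, 14,  3,  3,  3,  9,  6,  7,  9,
        9,  9,  7]), array([-0.0721, -0.0655, -0.059 , -0.0524, -0.0459, -0.0394, -0.0328,
       -0.0263, -0.0197, -0.0132, -0.0066, -0.0001,  0.0064,  0.013 ,
        0.0195,  0.0261,  0.0326,  0.0391,  0.0457,  0.0522,  0.0588]))
rail [0.5761 0.2948 0.2801] [ 0.021  -0.9997  0.011 ] -0.07597814174917769 0.1108704278024322 0.28919559570316583
hook 128 [0.45   0.3788 0.11  ] [-0.9708  0.2398] [0.4765 0.3874 0.1403] [0.4357 0.3667 0.0608]
bail 41 [ 0.5049 -0.1537  0.1175] [-0.4693  0.883 ] [ 0.5335 -0.1117  0.1325] [ 0.4835 -0.2065  0.1007]
pail 98 ((509.7449645996094, -161.1693115234375), (68.0087661743164, 109.23051452636719), 27.35393714904785)
```

View pics/topz.png

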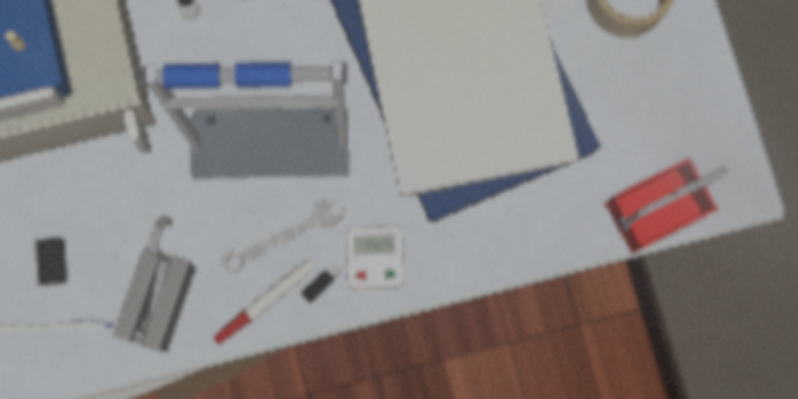

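View pics/sidez.png

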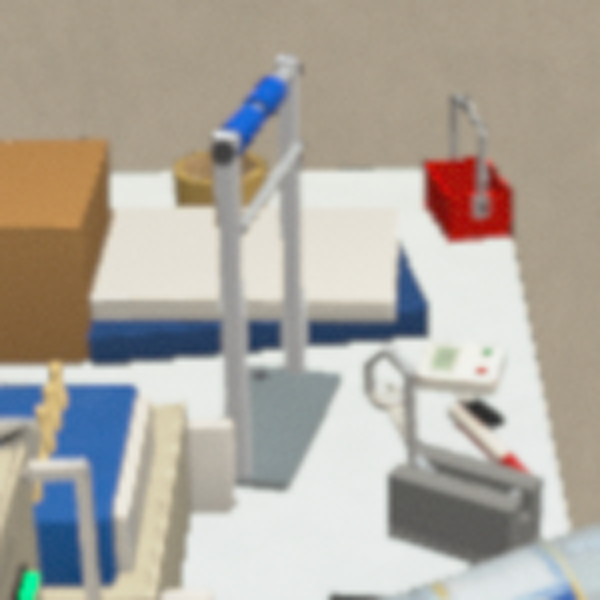

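```bash
python3 - <<'E'
from h import *
np.set_printoptions(precision=4,suppress=True)
for c in ['top','side']:
    f=grab_frame(c); full=np.ones(f['depth'].shape,bool); P=pts(f,full)
    r=cut_out('hook_block',c)
    for q in r[:2]:
        B=pts(f,q['region']); B=B[abs(B[:,2]-.055)<.006]; print(q['score'],len(B), cv2.minAreaRect((B[:,:2]*1000).astype(np.float32)) if len(B)>5 else 0)
    m=(P[:,2]>0.045)&(P[:,2]<.062)&(abs(P[:,0]-.39)<.09)&(abs(P[:,1]-.39)<.09)
    B=P[m]; print('block',len(B),cv2.minAreaRect((B[:,:2]*1000).astype(np.float32)))
    m=(P[:,2]>0.118)&(P[:,2]<.2)&(abs(P[:,0]-.45)<.05)&(abs(P[:,1]-.37)<.04)
    B=P[m]; mu=B.mean(0); print('hooktop',len(B),mu,np.linalg.svd((B-mu)[:,:2])[2][0],B.max(0),B.min(0))
E
```

```text
0.62 512 ((400.0433349609375, 391.64111328125), (53.55805587768555, 99.85803985595703), 73.15510559082031)
block 563 ((399.9197998046875, 391.67852783203125), (53.55805587768555, 100.11619567871094), 73.15510559082031)
hooktop 63 [0.4584 0.3734 0.1342] [-0.9569  0.2903] [0.4776 0.382  0.1448] [0.4397 0.3643 0.1195]
0.76 350 ((398.2735595703125, 393.65435791015625), (58.65336608886719, 98.03146362304688), 72.68470764160156)
0.62 0 0
block 429 ((398.1877136230469, 393.7633972167969), (58.74342346191406, 98.00460815429688), 72.36302185058594)
hooktop 55 [0.4544 0.3787 0.1306] [-0.9771  0.2128] [0.4761 0.3866 0.1416] [0.4381 0.3695 0.118 ]
```

>>> {"method": "arm_command", "body": {"increments": [[1,0.025,-0.013,0,0,0,-0.14],[1,0.025,-0.013,0,0,0,-0.14],[1,0.025,-0.013,0,0,0,-0.14],[1,0.025,-0.013,0,0,0,-0.14],[1,0.025,-0.013,0,0,0,-0.14],[1,0.025,-0.013,0,0,0,-0.14],[1,0.025,-0.013,0,0,0,-0.14],[1,0.025,-0.013,0,0,0,-0.14]]}}

```text
clock: 2.2
tcp_pos: [0.39, 0.4118, 0.2313]
eef_rot: [0.0, 0.673, 0.74, 0.0]
force: [0.3, -0.1, -0.3]
grip_width: 0.0854
```

>>> {"method": "arm_command", "body": {"increments": [[1,0.025,-0.013,0,0,0,-0.14],[1,0.025,-0.013,0,0,0,-0.14],[1,0.018,-0.012,0,0,0,-0.118],[1,0,0,0,0,0,0],[1,0,0,0,0,0,0]]}}

```text
clock: 2.7
tcp_pos: [0.4569, 0.3745, 0.2311]
eef_rot: [-0.0, 0.804, 0.595, -0.0]
force: [-0.8, 0.3, -0.0]
grip_width: 0.0853
```

```bash
cat > look.py <<'E'
from h import *
np.set_printoptions(precision=4,suppress=True)
o=get_obs(); print(o['clock'],o['tcp_pos'],o['eef_rot'],o['force'],o['joints'],o['grip_width'])
E
python3 - <<'E'
from look import *
q=o['eef_rot']; R=Ro.from_quat(q[[1,2,3,0]]).as_matrix(); print(np.arctan2(R[1,1],R[0,1]))
f=save('wrist','w0.png'); print(f['eye'])
for n in ['hook','hook_grip','hook_cup','hook_block']:
    print(n,[(x['point'],x['score']) for x in landmark_of(n,'wrist')[:2]])
P=pts(f,np.ones(f['depth'].shape,bool))
m=(P[:,2]>0.118)&(P[:,2]<.15)&(abs(P[:,0]-.457)<.05)&(abs(P[:,1]-.37)<.04)
B=P[m]
if len(B)>5:
    mu=B.mean(0); print('hooktop',len(B),mu,np.linalg.svd((B-mu)[:,:2],full_matrices=False)[2][0],B.max(0),B.min(0), cv2.minAreaRect((B[:,:2]*1000).astype(np.float32)))
m=(P[:,2]>0.045)&(P[:,2]<.062)&(abs(P[:,0]-.39)<.09)&(abs(P[:,1]-.39)<.09)
B=P[m]; print('block',len(B),cv2.minAreaRect((B[:,:2]*1000).astype(np.float32)))
E
```

```text
2.7 [0.4569 0.3745 0.2311] [-0.0001  0.8038  0.5949 -0.0001] [-0.7777  0.2792 -0.005 ] [0.6245 0.3915 1.3989 0.0002 1.3515 0.9211] 0.0852850755184902
-0.2966261851830341
[0.4779 0.4455 0.3739]
hook []
hook_grip [([0.4566, 0.3726, 0.1105], 0.93)]
hook_cup [([0.3859, 0.3967, 0.0177], 0.7)]
hook_block [([0.3904, 0.3941, 0.0015], 0.88), ([0.4241, 0.2066, 0.003], 0.24)]
hooktop 675 [0.4583 0.3759 0.1336] [ 0.9554 -0.2954] [0.4781 0.3852 0.1427] [0.4386 0.3652 0.1181] ((458.0614929199219, 375.16656494140625), (10.310003280639648, 39.665950775146484), 72.855224609375)
block 3941 ((398.57781982421875, 392.986083984375), (51.497249603271484, 100.27896118164062), 72.93335723876953)
```

View pics/w0.png

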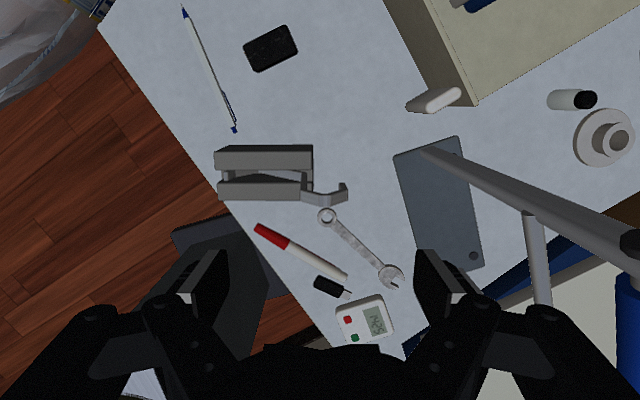

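>>> {"method": "arm_command", "body": {"increments": [[0.6,0.001,0.0005,-0.03,0,0,-0.002],[0.4,0,0,-0.035,0,0,0],[0.4,0,0,-0.035,0,0,0],[0.4,0,0,-0.02,0,0,0],[0.4,0,0,-0.015,0,0,0],[0.4,0,0,0,0,0,0]], "grip_force": 60}}

```text
clock: 3.55
tcp_pos: [0.4572, 0.3748, 0.0947]
eef_rot: [-0.0, 0.805, 0.594, -0.001]
force: [-0.5, 0.2, 0.0]
grip_width: 0.0596
```

```bash
python3 - <<'E'
from look import *
save('wrist','w1.png')
E
```

```text
3.55 [0.4572 0.3748 0.0947] [-0.      0.8046  0.5938 -0.0014] [-0.5499  0.2467  0.0198] [0.6247 0.5327 1.5293 0.     1.0824 0.924 ] 0.059603666877780605
```

View pics/w1.png

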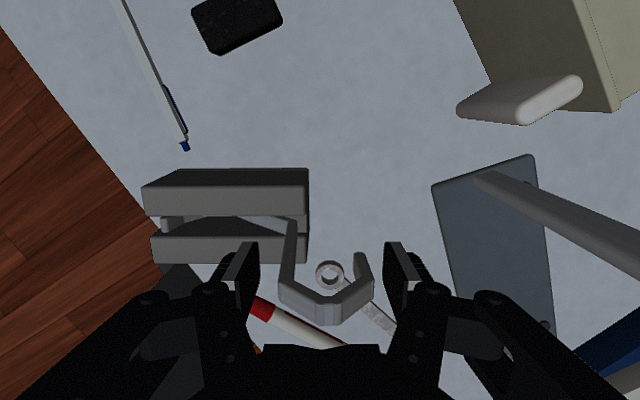

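>>> {"method": "arm_command", "body": {"increments": [[-0.2,0,0,0,0,0,0],[-0.3,0,0,0,0,0,0],[-0.5,0,0,0,0,0,0],[-0.5,0,0,0,0,0,0],[-0.5,0,0,0,0,0,0]], "grip_force": 60}}

```text
clock: 4.1
tcp_pos: [0.4585, 0.3756, 0.0983]
eef_rot: [-0.0, 0.805, 0.593, 0.001]
force: [-0.3, 0.4, 5.9]
grip_width: 0.0388
```

>>> {"method": "arm_command", "body": {"increments": [[-0.5,0,0,0.01,0,0,0],[-0.5,0,0,0.03,0,0,0],[-0.5,0,0,0.04,0,0,0],[-0.5,0,0,0.04,0,0,0],[-0.5,0,0,0.04,0,0,0]]}}

```text
clock: 4.6
tcp_pos: [0.4578, 0.3748, 0.2592]
eef_rot: [0.0, 0.805, 0.594, 0.001]
force: [-0.4, -0.9, -2.4]
grip_width: 0.0388
```

>>> {"method": "arm_command", "body": {"increments": [[-0.5,0.002,-0.002,0.03,0,0,0.02],[-0.5,0.01,-0.012,0.02,0,0,0.06],[-0.5,0.01,-0.02,0.01,0,0,0.08],[-0.5,0.01,-0.02,0,0,0,0.08],[-0.5,0.01,-0.02,0,0,0,0.06],[-0.5,0.015,-0.015,0,0,0,0.03],[-0.5,0.005,-0.009,0,0,0,0],[-0.5,0,0,0,0,0,0]]}}

```text
clock: 5.4
tcp_pos: [0.5203, 0.2762, 0.3168]
eef_rot: [0.0, 0.697, 0.717, 0.0]
force: [-0.2, 0.2, -2.1]
grip_width: 0.0387
```

```bash
python3 - <<'E'
from look import *
q=o['eef_rot']; R=Ro.from_quat(q[[1,2,3,0]]).as_matrix(); print(np.arctan2(R[1,1],R[0,1]))
for c in ['wrist','top','side']:
    f=save(c,c+'2.png'); print(c)
    for n in ['hook','hook_grip','hook_cup','rail_mid','rail_rack']:
        print(n,[(np.array(x['point']),x['score']) for x in landmark_of(n,c)[:1]])
    im=f['pixels'].astype(int); P=pts(f,np.ones(f['depth'].shape,bool)); v,u=np.nonzero(f['depth']>0); C=im[v,u]
    np.savez(c+'2.npz',P=P,C=C,u=u,v=v)
    m=(C[:,2]>C[:,0]+40)&(P[:,2]>0.25)&(P[:,2]<.31)&(abs(P[:,0]-.58)<.05)&(abs(P[:,1]-.27)<.12)
    B=P[m]
    if len(B)<20: continue
    mu=B.mean(0); d=np.linalg.svd(B-mu,full_matrices=False)[2][0]; t=(B-mu)@d
    print(len(B),mu,d,B.min(0),B.max(0)); print(np.histogram(B[:,1],40))
E
```

```text
5.4 [0.5203 0.2762 0.3168] [0.0001 0.6973 0.7168 0.0002] [-0.2032  0.2115 -2.1177] [ 0.4259  0.3421  1.2696 -0.0001  1.5294  0.3983] 0.03866502015858851
0.027571587823939685
wrist
hook [(array([0.5167, 0.2763, 0.3468]), 0.64)]
hook_grip []
hook_cup [(array([0.4464, 0.2711, 0.2369]), 0.61)]
rail_mid []
rail_rack [(array([ 0.5842,  0.2733, -0.0019]), 0.72)]
5997 [0.5786 0.3002 0.2842] [ 0.0457 -0.9989  0.0033] [0.5678 0.2343 0.2677] [0.5932 0.3475 0.2892]
(array([ 11,  41,  57,  71, 102, 142, 143, 147, 157, 158, 155, 157, 161,
       162, 171, 170, 175, 185,   0,   0,   0,  14, 107, 188, 187, 193,
       198, 199, 196, 202, 201, 210, 210, 210, 217, 215, 222, 224, 221,
       218]), array([0.2343, 0.2371, 0.24  , 0.2428, 0.2456, 0.2484, 0.2513, 0.2541,
       0.2569, 0.2598, 0.2626, 0.2654, 0.2683, 0.2711, 0.2739, 0.2768,
       0.2796, 0.2824, 0.2852, 0.2881, 0.2909, 0.2937, 0.2966, 0.2994,
       0.3022, 0.3051, 0.3079, 0.3107, 0.3136, 0.3164, 0.3192, 0.322 ,
       0.3249, 0.3277, 0.3305, 0.3334, 0.3362, 0.339 , 0.3419, 0.3447,
       0.3475]))
top
hook []
hook_grip []
hook_cup [(arr
[... 357 characters left out ...]
ack [(array([0.5799, 0.2759, 0.0013]), 0.78)]
128 [0.5755 0.2926 0.2831] [-0.0363  0.9993  0.0065] [0.5672 0.2181 0.2715] [0.5902 0.356  0.2887]
(array([ 2,  0,  0,  1,  0,  2,  6,  5,  1,  5,  2,  6,  1,  2,  5,  5,  3,
        3, 11,  5,  3,  0,  1,  2,  5,  3,  2,  4,  2,  4,  2,  5,  7,  3,
        4,  3,  8,  4,  0,  1]), array([0.2181, 0.2215, 0.225 , 0.2284, 0.2319, 0.2353, 0.2388, 0.2422,
       0.2456, 0.2491, 0.2525, 0.256 , 0.2594, 0.2629, 0.2663, 0.2698,
       0.2732, 0.2767, 0.2801, 0.2836, 0.287 , 0.2905, 0.2939, 0.2974,
       0.3008, 0.3043, 0.3077, 0.3112, 0.3146, 0.3181, 0.3215, 0.325 ,
       0.3284, 0.3319, 0.3353, 0.3388, 0.3422, 0.3456, 0.3491, 0.3525,
       0.356 ]))
```

View pics/wrist2.png

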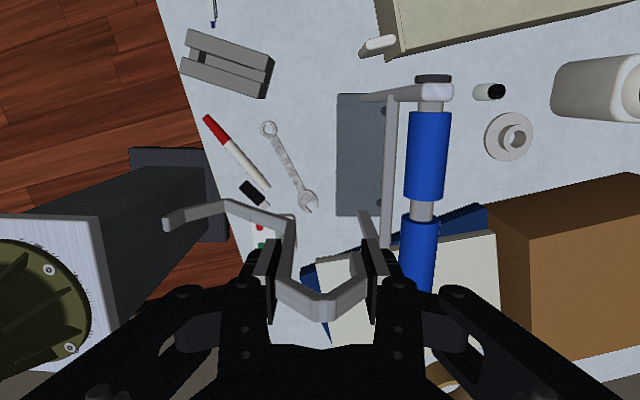

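View pics/side2.png

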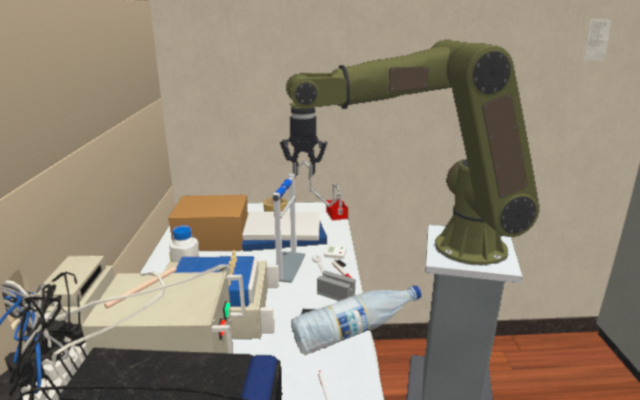

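```bash
python3 - <<'E'
import numpy as np, cv2
from scipy.optimize import least_squares
np.set_printoptions(precision=4,suppress=True)
d=np.load('wrist2.npz'); P,C=d['P'],d['C']
m=(C[:,2]>C[:,0]+40)&(P[:,2]>0.25)&(P[:,2]<.31)&(abs(P[:,0]-.58)<.03)&(P[:,1]>.24)&(P[:,1]<.34)
B=P[m]
def res(p,free=True):
    x0,s,z0=p[:3]; return np.hypot((B[:,0]-x0-s*(B[:,1]-.29))/np.hypot(1,s),B[:,2]-z0)-.012
r=least_squares(res,[.58,-.03,.275],loss='soft_l1',f_scale=.001); print('sleeve x@.29, slope, z',r.x,np.std(r.fun))
grey=(abs(C[:,0]-C[:,2])<30)&(C.sum(1)>200)
m=(P[:,2]>.3)&grey&(abs(P[:,0]-.52)<.05)&(abs(P[:,1]-.275)<.02)
B=P[m]; print(len(B),B.min(0),B.max(0))
print(cv2.minAreaRect((B[:,:2]*1000).astype(np.float32)))
h,e=np.histogram(B[:,2],15); print(h,e)
for a,b in zip(e[:-1],e[1:]):
    s=B[(B[:,2]>=a)&(B[:,2]<b)]
    if len(s): print('%.4f'%((a+b)/2),s[:,0].min(),s[:,0].max(),s[:,1].min(),s[:,1].max())
# far curl
m=(P[:,2]>.2)&(P[:,2]<.33)&grey&(P[:,0]>.40)&(P[:,0]<.49)&(abs(P[:,1]-.275)<.03)
B=P[m]; print('curl',len(B),B.min(0),B.max(0),cv2.minAreaRect((B[:,:2]*1000).astype(np.float32)))
E
```

```text
sleeve x@.29, slope, z [ 0.5815 -0.0309  0.2749] 0.0007094978896497986
2420 [0.4868 0.2654 0.3005] [0.5698 0.2949 0.4044]
((528.306640625, 280.67022705078125), (82.81886291503906, 29.455963134765625), 1.184637427330017)
[  9   2  15  76  42  26 439 784 962  29   7   1  13  10   5] [0.3005 0.3075 0.3144 0.3213 0.3282 0.3351 0.3421 0.349  0.3559 0.3628
 0.3697 0.3767 0.3836 0.3905 0.3974 0.4044]
0.3040 0.4986814885782095 0.5049732119309414 0.27109100139351144 0.2797398949268255
0.3109 0.49949752018976495 0.49958926752850746 0.27943762850774934 0.279635269233705
0.3178 0.49999479264503965 0.5390591576689463 0.2795462086766628 0.28822139765404065
0.3248 0.4884516063377419 0.5523714232874049 0.2713981196357954 0.2899440461300537
0.3317 0.48683106207219756 0.5524148009492014 0.27436851601582 0.2864520868237422
0.3386 0.5008646365569952 0.5524184239698248 0.26537165145377745 0.28622692950497075
0.3455 0.5006786428673466 0.5396177171417662 0.26589119810865147 0.2810449244792169
0.3524 0.49471063939061916 0.5449108518331935 0.26591844027826295 0.2894951722161288
0.3594 0.49440452118468187 0.5611975877531524 0.266537189320145 0.2902046031958728
0.3663 0.5591782450251266 0.5693872044854799 0.26658382805077324 0.2919315417042405
0.3732 0.5590270640618257 0.5698144076787452 0.2670892178802867 0.27634308795804274
0.3801 0.5634219386347797 0.5634219386347797 0.2864223344385375 0.2864223344385375
0.3870 0.5134663734333192 0.5658467419756232 0.28450527164422373 0.2880747705105268
0.3940 0.5053274197820739 0.5329917238134108 0.2874199125317875 0.2949308126774287
0.4009 0.5433200180312011 0.5476472040494025 0.28783667634955434 0.2949012369914187
curl 1312 [0.4164 0.2671 0.2276] [0.49   0.2844 0.3294] ((453.408935546875, 273.4463806152344), (74.57267761230469, 14.205863952636719), 6.215644359588623)
```

>>> {"method": "arm_command", "body": {"increments": [[-0.5,0.02,0,0,0,0,0.003],[-0.5,0.025,-0.001,0,0,0,0],[-0.5,0.016,-0.001,0,0,0,0],[-0.5,0,0,0,0,0,0],[-0.5,0,0,0,0,0,0]]}}

```text
clock: 6.8
tcp_pos: [0.5809, 0.2749, 0.3159]
eef_rot: [-0.0, 0.695, 0.719, -0.0]
force: [0.8, 0.4, -2.5]
grip_width: 0.0389
```

```bash
python3 - <<'E'
from look import *
q=o['eef_rot']; R=Ro.from_quat(q[[1,2,3,0]]).as_matrix(); print(np.arctan2(R[1,1],R[0,1]))
save('wrist','w3.png')
E
```

```text
6.8 [0.5809 0.2749 0.3159] [-0.0002  0.6954  0.7186 -0.0003] [ 0.7581  0.3556 -2.4538] [0.385  0.475  1.0887 0.0001 1.5785 0.3523] 0.03888584926842109
0.03272428887537603
```

View pics/w3.png

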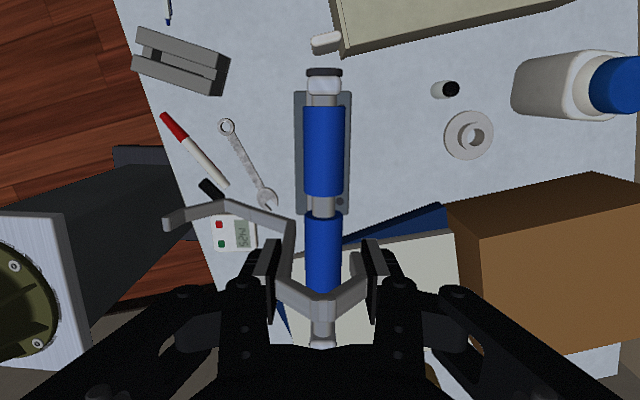

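>>> {"method": "arm_command", "body": {"increments": [[-0.5,0.0005,0,-0.015,0,0,0],[-0.5,0,0,-0.012,0,0,0],[-0.5,0,0,-0.008,0,0,0],[-0.5,0,0,-0.005,0,0,0],[-0.5,0,0,-0.004,0,0,0]]}}

```text
clock: 7.35
tcp_pos: [0.5814, 0.2751, 0.2721]
eef_rot: [-0.0, 0.695, 0.719, 0.0]
force: [0.1, -0.3, -1.1]
grip_width: 0.0383
```

>>> {"method": "arm_command", "body": {"increments": [[-0.5,0,0,-0.004,0,0,0],[-0.5,0,0,-0.004,0,0,0],[-0.5,0,0,-0.004,0,0,0],[-0.5,0,0,0,0,0,0]]}}

```text
clock: 7.75
tcp_pos: [0.5814, 0.2749, 0.2597]
eef_rot: [-0.0, 0.695, 0.719, -0.0]
force: [-0.3, 0.2, -1.2]
grip_width: 0.039
```

Legs straddle the sleeve with no side force. Now touch down gently.

>>> {"method": "arm_command", "body": {"increments": [[-0.5,0,0,-0.003,0,0,0],[-0.5,0,0,-0.002,0,0,0],[-0.5,0,0,-0.001,0,0,0],[-0.5,0,0,0,0,0,0]]}}

```text
clock: 8.15
tcp_pos: [0.5816, 0.275, 0.2545]
eef_rot: [0.0, 0.695, 0.719, 0.0]
force: [2.2, -0.8, -2.1]
grip_width: 0.0388
```

>>> {"method": "arm_command", "body": {"increments": [[-0.5,0,0,-0.001,0,0,0],[-0.5,0,0,-0.001,0,0,0],[-0.5,0,0,0,0,0,0]]}}

```text
clock: 8.45
tcp_pos: [0.5821, 0.2751, 0.2538]
eef_rot: [0.001, 0.695, 0.719, 0.001]
force: [1.9, 0.3, 7.7]
grip_width: 0.0386
```

>>> {"method": "arm_command", "body": {"increments": [[-0.5,0,0.002,0.0005,0,0,0],[-0.5,0,0.002,0,0,0,0],[-0.5,0,0.002,0,0,0,0]]}}

```text
clock: 8.75
tcp_pos: [0.5819, 0.2804, 0.2537]
eef_rot: [0.001, 0.696, 0.718, 0.0]
force: [0.5, -6.1, 6.5]
grip_width: 0.0384
```

>>> {"method": "arm_command", "body": {"increments": [[-0.5,0,0.002,0,0,0,0],[-0.5,0,0.002,0,0,0,0]]}}

```text
clock: 8.95
tcp_pos: [0.5818, 0.2844, 0.2537]
eef_rot: [0.001, 0.696, 0.718, 0.0]
force: [0.7, -6.2, 6.2]
grip_width: 0.0388
```

>>> {"method": "arm_command", "body": {"increments": [[-0.5,0,0.0015,0,0,0,0],[-0.5,0,0.0015,0,0,0,0]]}}

```text
clock: 9.15
tcp_pos: [0.5817, 0.2875, 0.2535]
eef_rot: [0.0, 0.696, 0.719, 0.0]
force: [-0.2, -5.0, 4.0]
grip_width: 0.0383
```

>>> {"method": "arm_command", "body": {"increments": [[-0.5,0,0.001,0,0,0,0],[-0.5,0,0.001,0,0,0,0]]}}

```text
clock: 9.35
tcp_pos: [0.5813, 0.2902, 0.2523]
eef_rot: [-0.0, 0.695, 0.719, -0.0]
force: [0.2, -0.8, -2.9]
grip_width: 0.0387
```

Contact force vanished at y≈0.290: over the groove. Lowering into it.

>>> {"method": "arm_command", "body": {"increments": [[-0.5,0,0.0005,-0.001,0,0,0],[-0.5,0,0,-0.001,0,0,0],[-0.5,0,0,-0.001,0,0,0]]}}

```text
clock: 9.65
tcp_pos: [0.5814, 0.2906, 0.2494]
eef_rot: [-0.0, 0.695, 0.719, -0.0]
force: [-0.8, -0.8, -0.9]
grip_width: 0.0387
```

>>> {"method": "arm_command", "body": {"increments": [[-0.5,0,0,-0.001,0,0,0],[-0.5,0,0,-0.001,0,0,0],[-0.5,0,0,0,0,0,0]]}}

```text
clock: 9.95
tcp_pos: [0.5815, 0.2905, 0.2475]
eef_rot: [-0.0, 0.695, 0.719, -0.0]
force: [-0.6, 0.3, -1.3]
grip_width: 0.0385
```

>>> {"method": "arm_command", "body": {"increments": [[-0.5,0,0,-0.0008,0,0,0],[-0.5,0,0,0,0,0,0]]}}

```text
clock: 10.15
tcp_pos: [0.5815, 0.2905, 0.247]
eef_rot: [0.0, 0.695, 0.719, 0.0]
force: [-0.5, 0.5, -1.2]
grip_width: 0.0386
```

>>> {"method": "arm_command", "body": {"increments": [[-0.5,0,0,-0.0006,0,0,0],[-0.5,0,0,0,0,0,0]]}}

```text
clock: 10.35
tcp_pos: [0.5816, 0.2905, 0.2469]
eef_rot: [0.0, 0.695, 0.719, 0.0]
force: [-0.7, -0.3, 2.8]
grip_width: 0.0389
```

```bash
python3 - <<'E'
from look import *
save('wrist','w4.png')
E
```

```text
10.35 [0.5816 0.2905 0.2469] [0.0001 0.6953 0.7187 0.0003] [-0.6786 -0.3467  2.7644] [0.407  0.5188 1.1805 0.     1.4416 0.374 ] 0.038851829339892625
```

View pics/w4.png

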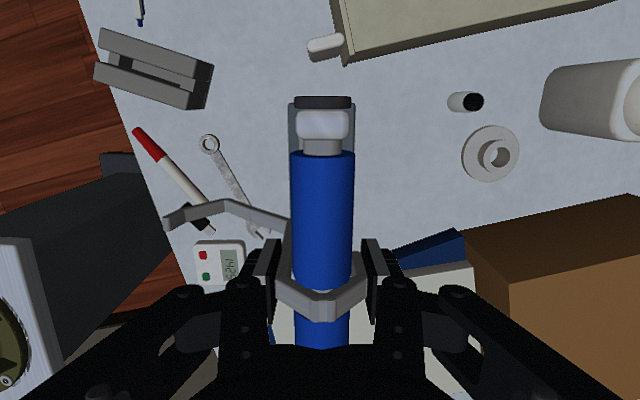

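>>> {"method": "arm_command", "body": {"increments": [[0.1,0,0,0,0,0,0],[0.3,0,0,0,0,0,0],[0.5,0,0,0,0,0,0],[0.5,0,0,0,0,0,0]], "grip_force": 40}}

```text
clock: 10.8
tcp_pos: [0.5815, 0.2905, 0.2462]
eef_rot: [-0.0, 0.695, 0.719, -0.0]
force: [0.5, 0.1, -0.1]
grip_width: 0.0643
```

>>> {"method": "arm_command", "body": {"increments": [[0.5,0,0,0.005,0,0,0],[0.5,0,0,0.015,0,0,0],[0.5,0,0,0.03,0,0,0],[0.5,0,0,0.04,0,0,0],[0.5,-0.01,-0.02,0.01,0,0,0],[0.5,-0.02,-0.04,0,0,0,0]]}}

```text
clock: 11.4
tcp_pos: [0.5517, 0.2313, 0.348]
eef_rot: [0.001, 0.695, 0.719, 0.001]
force: [2.0, 0.4, -0.2]
grip_width: 0.0642
```

```bash
python3 - <<'E'
from look import *
q=o['eef_rot']; R=Ro.from_quat(q[[1,2,3,0]]).as_matrix(); print(np.arctan2(R[1,1],R[0,1]))
for c in ['wrist','side','top']:
    f=save(c,c+'5.png'); print(c)
    for n in ['hook','hook_grip','hook_cup']:
        print(n,[(np.array(x['point']),x['score']) for x in landmark_of(n,c)[:1]])
E
```

```text
11.4 [0.5517 0.2313 0.348 ] [0.0006 0.6946 0.7194 0.0014] [ 1.9559  0.4223 -0.2338] [0.3357 0.3558 1.1818 0.0002 1.601  0.3006] 0.06419257189248354
0.03510788848779226
wrist
hook [(array([0.5775, 0.2916, 0.2767]), 0.89)]
hook_grip [(array([0.5792, 0.2897, 0.2579]), 0.58)]
hook_cup [(array([0.5142, 0.2837, 0.1642]), 0.79)]
side
hook [(array([0.5851, 0.2847, 0.2755]), 0.57)]
hook_grip [(array([0.5843, 0.29  , 0.263 ]), 0.55)]
hook_cup [(array([0.513 , 0.2895, 0.1608]), 0.59)]
top
hook [(array([0.5804, 0.289 , 0.2756]), 0.52)]
hook_grip [(array([0.5749, 0.2843, 0.2584]), 0.45)]
hook_cup []
```

View pics/wrist5.png

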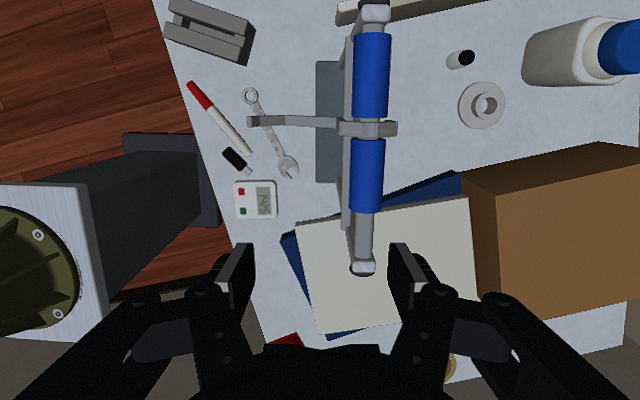

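View pics/side5.png

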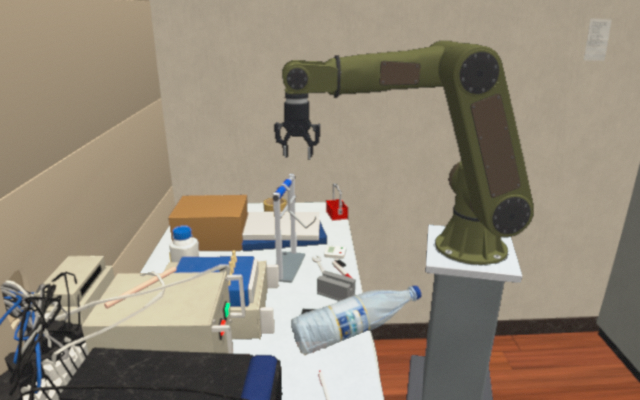

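```bash
python3 - <<'E'
from look import *
f=save('wrist','w6.png')
r=cut_out('hook','wrist'); print([x['score'] for x in r])
B=pts(f,r[0]['region']); im=None
B=B[(B[:,2]>.12)&(B[:,2]<.3)]
for a in np.arange(.475,.61,.006):
    s=B[(B[:,0]>=a)&(B[:,0]<a+.006)]
    if len(s): print('%.3f n%d y %.4f..%.4f (%.4f) z %.4f..%.4f'%(a+.003,len(s),*np.percentile(s[:,1],[3,97]),np.median(s[:,1]),*np.percentile(s[:,2],[5,95])))
E
```

```text
12.0 [0.5516 0.2309 0.3461] [-0.0001  0.6952  0.7188 -0.0002] [0.3062 0.3268 0.0962] [ 0.3352  0.3575  1.1837 -0.      1.6007  0.3017] 0.064105616396814
[0.77]
0.484 n69 y 0.2819..0.2909 (0.2864) z 0.1930..0.1970
0.490 n107 y 0.2818..0.2913 (0.2867) z 0.1781..0.1933
0.496 n74 y 0.2817..0.2912 (0.2865) z 0.1729..0.1780
0.502 n73 y 0.2816..0.2912 (0.2865) z 0.1667..0.1725
0.508 n70 y 0.2823..0.2912 (0.2868) z 0.1610..0.1668
0.514 n57 y 0.2822..0.2912 (0.2864) z 0.1584..0.1622
0.520 n54 y 0.2827..0.2916 (0.2873) z 0.1628..0.1682
0.526 n66 y 0.2823..0.2920 (0.2873) z 0.1686..0.1748
0.532 n63 y 0.2831..0.2924 (0.2879) z 0.1750..0.1807
0.538 n65 y 0.2828..0.2919 (0.2873) z 0.1810..0.1872
0.544 n59 y 0.2834..0.2917 (0.2873) z 0.1874..0.1921
0.550 n78 y 0.2834..0.2929 (0.2883) z 0.1924..0.1980
0.556 n82 y 0.2836..0.2933 (0.2888) z 0.1981..0.2037
0.562 n190 y 0.2844..0.2940 (0.2898) z 0.2039..0.2773
0.568 n168 y 0.2848..0.2941 (0.2897) z 0.2631..0.2834
0.574 n181 y 0.2850..0.2944 (0.2900) z 0.2838..0.2899
0.580 n152 y 0.2858..0.2946 (0.2901) z 0.2882..0.2910
0.586 n143 y 0.2853..0.2949 (0.2903) z 0.2848..0.2903
0.592 n119 y 0.2855..0.2949 (0.2900) z 0.2797..0.2853
0.598 n111 y 0.2858..0.2950 (0.2910) z 0.2689..0.2800
```

>>> {"method": "arm_command", "body": {"increments": [[0.3,-0.003,-0.03,0,0,0,0.03],[0.3,-0.003,-0.045,0,0,0,0.05],[0.3,-0.003,-0.045,0,0,0,0.05],[0.3,-0.003,-0.045,0,0,0,0.05],[0.3,-0.003,-0.045,-0.015,0,0,0.05],[0.3,-0.003,-0.045,-0.02,0,0,0.05],[0.3,-0.003,-0.045,-0.02,0,0,0.05],[0.3,-0.003,-0.045,-0.02,0,0,0.05]]}}

```text
clock: 12.9
tcp_pos: [0.5271, -0.1162, 0.2708]
eef_rot: [0.0, 0.546, 0.838, 0.0]
force: [1.1, -0.8, 0.1]
grip_width: 0.0554
```

>>> {"method": "arm_command", "body": {"increments": [[0.3,-0.003,-0.045,-0.02,0,0,0.05],[0.3,-0.003,-0.03,0,0,0,0.01],[0.3,0,0,0,0,0,0],[0.3,0,0,0,0,0,0]]}}

```text
clock: 13.3
tcp_pos: [0.5215, -0.1898, 0.2514]
eef_rot: [-0.0, 0.522, 0.853, 0.0]
force: [0.5, 0.4, -0.4]
grip_width: 0.0555
```

```bash
python3 - <<'E'
from look import *
q=o['eef_rot']; R=Ro.from_quat(q[[1,2,3,0]]).as_matrix(); print(np.arctan2(R[1,1],R[0,1]))
f=save('wrist','w7.png')
for n in ['bail_mid','bail_left','bail_right','pail']:
    print(n,[(np.array(x['point']),x['score']) for x in landmark_of(n,'wrist')[:2]])
P=pts(f,np.ones(f['depth'].shape,bool))
m=(P[:,2]>0.112)&(P[:,2]<.135)&(abs(P[:,0]-.51)<.06)&(abs(P[:,1]+.165)<.06)
B=P[m]; mu=B.mean(0); d=np.linalg.svd(B-mu,full_matrices=False)[2][0]; d*=np.sign(d[1]);print(len(B),mu,d,np.arctan2(-d[0],d[1]))
n=np.array([-d[1],d[0],0]); t=(B-mu)@d; s=(B-mu)@n
for a in np.arange(-.06,.06,.006):
    k=(t>=a)&(t<a+.006)
    if k.sum()>3: print('%.3f'%(a+.003),k.sum(),B[k][:,:2].mean(0),'w',np.ptp(s[k]),'ztop',np.percentile(B[k][:,2],95))
E
```

```text
13.3 [ 0.5215 -0.1898  0.2514] [-0.      0.5223  0.8528  0.0001] [ 0.5432  0.4092 -0.402 ] [-0.4152  0.2963  1.4786  0.0001  1.3667 -0.8869] 0.055546807173304596
0.47167370770239236
bail_mid [(array([ 0.5138, -0.1628,  0.1254]), 0.83)]
bail_left [(array([ 0.4937, -0.1365,  0.1178]), 0.91), (array([ 0.5073, -0.1686,  0.0014]), 0.74)]
bail_right [(array([ 0.5252, -0.1875,  0.1196]), 0.96)]
pail [(array([ 0.5057, -0.166 , -0.003 ]), 0.87)]
1031 [ 0.5078 -0.1604  0.1229] [-0.4571  0.8893 -0.0098] 0.4748080047049185
-0.057 5 [ 0.5337 -0.2088] w 0.0037353554601044746 ztop 0.11515989780154418
-0.051 35 [ 0.5312 -0.2056] w 0.00747615959688029 ztop 0.12104955881525674
-0.045 55 [ 0.5284 -0.2004] w 0.007314739922048016 ztop 0.12265366194595548
-0.039 56 [ 0.5256 -0.1951] w 0.007258304878535843 ztop 0.12342812629281748
-0.033 57 [ 0.523  -0.1899] w 0.00723284459747112 ztop 0.122521021801938
-0.027 58 [ 0.5201 -0.1845] w 0.007182622828531884 ztop 0.12274207495454423
-0.021 56 [ 0.5175 -0.1793] w 0.00711829154109139 ztop 0.12289947601100357
-0.015 51 [ 0.5146 -0.1736] w 0.007058618722662818 ztop 0.12966397237267
-0.009 63 [ 0.5118 -0.1682] w 0.006853646963056256 ztop 0.13070115415168496
-0.003 63 [ 0.509  -0.1628] w 0.006808731348801831 ztop 0.13093842217345167
0.003 64 [ 0.5062 -0.1575] w 0.006740441234537818 ztop 0.13124786846335726
0.009 71 [ 0.5037 -0.1524] w 0.006864147978742312 ztop 0.1290016568822002
0.015 63 [ 0.501  -0.1472] w 0.006861079303200339 ztop 0.12295175568526419
0.021 68 [ 0.4982 -0.1417] w 0.006839431144048841 ztop 0.12297153972433462
0.027 66 [ 0.4954 -0.1362] w 0.006789056343094993 ztop 0.12314910632736902
0.033 63 [ 0.4927 -0.131 ] w 0.006736343436235139 ztop 0.12293584168412025
0.039 70 [ 0.4899 -0.1256] w 0.006708604142881168 ztop 0.1230558909396913
0.045 61 [ 0.4872 -0.1202] w 0.006789651815326954 ztop 0.12029592300894343
0.051 6 [ 0.4856 -0.1171] w 0.0033808059757648528 ztop 0.11522893191154356
```

View pics/w7.png

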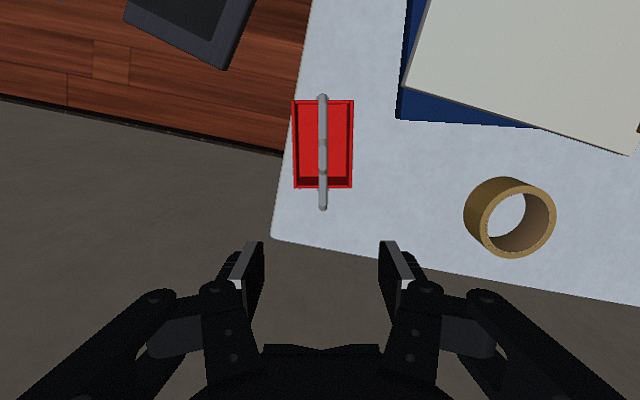

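>>> {"method": "arm_command", "body": {"increments": [[0.1,0.0006,0.002,-0.03,0,0,0.003],[0,0,0,-0.04,0,0,0],[0,0,0,-0.04,0,0,0],[0,0,0,-0.025,0,0,0],[0,0,0,-0.017,0,0,0],[0,0,0,0,0,0,0]], "grip_force": 80}}

```text
clock: 14.15
tcp_pos: [0.5213, -0.1865, 0.0974]
eef_rot: [-0.002, 0.52, 0.854, -0.0]
force: [0.5, -0.7, 0.4]
grip_width: 0.0427
```

```bash
python3 - <<'E'
from look import *
f=save('wrist','w8.png')
E
```

```text
14.15 [ 0.5213 -0.1865  0.0974] [-0.0019  0.5201  0.8541 -0.0002] [ 0.5367 -0.6917  0.3978] [-0.4098  0.4559  1.6404  0.      1.049  -0.8866] 0.042673190236198866
```

View pics/w8.png

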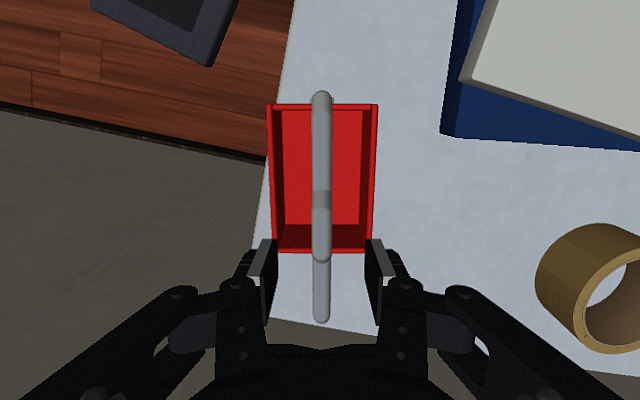

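>>> {"method": "arm_command", "body": {"increments": [[-0.5,0,0,0,0,0,0],[-0.8,0,0,0,0,0,0],[-1,0,0,0,0,0,0],[-1,0,0,0,0,0,0],[-1,0,0,0,0,0,0],[-1,0,0,0,0,0,0]]}}

```text
clock: 14.8
tcp_pos: [0.5226, -0.1877, 0.1007]
eef_rot: [0.001, 0.52, 0.854, 0.0]
force: [-1.8, 0.2, 5.6]
grip_width: 0.0053
```

>>> {"method": "arm_command", "body": {"increments": [[-1,0,0,0.005,0,0,0],[-1,0,0,0.02,0,0,0],[-1,0,0,0.03,0,0,0],[-1,0,0,0.03,0,0,0],[-1,0,0,0.01,0,0,0],[-1,0,0,0,0,0,0]]}}

```text
clock: 15.4
tcp_pos: [0.5225, -0.1876, 0.1955]
eef_rot: [0.001, 0.52, 0.854, 0.0]
force: [0.5, -0.3, -2.6]
grip_width: 0.0053
```

```bash
python3 - <<'E'
from look import *
f=save('wrist','w9.png')
E
```

```text
15.4 [ 0.5225 -0.1876  0.1955] [0.0012 0.5205 0.8539 0.0002] [ 0.4845 -0.3499 -2.5613] [-0.4108  0.3411  1.5524  0.      1.2457 -0.8868] 0.005348723695723328
```

View pics/w9.png

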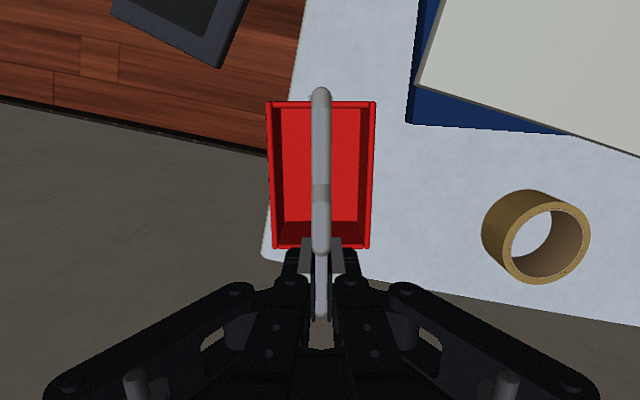

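```bash
python3 - <<'E'
from look import *
f=grab_frame('top'); P=pts(f,np.ones(f['depth'].shape,bool))
for y in np.arange(-.1,.35,.05):
    print('%.2f'%y,[ '%.3f'%P[(P[:,1]>=y)&(P[:,1]<y+.05)&(P[:,0]>=x)&(P[:,0]<x+.05)][:,2].max() if ((P[:,1]>=y)&(P[:,1]<y+.05)&(P[:,0]>=x)&(P[:,0]<x+.05)).any() else None for x in np.arange(.3,.65,.05)])
E
```

```text
15.45 [ 0.5219 -0.1874  0.1939] [-0.      0.5205  0.8539 -0.    ] [-0.4483  0.6785 -3.229 ] [-0.4108  0.3427  1.5541 -0.      1.2449 -0.8868] 0.005260737429963674
-0.10 ['0.603', '0.576', '0.550', '0.506', '0.007', '0.058', '0.057']
-0.05 ['0.602', '0.569', '0.007', '0.007', '0.054', '0.056', '0.059']
0.00 ['-0.734', '-0.734', '0.007', '0.007', '0.058', '0.058', '0.058']
0.05 ['-0.736', '-0.002', '0.007', '0.037', '0.057', '0.059', '0.058']
0.10 ['-0.736', '0.003', '0.023', '0.022', '0.057', '0.059', '0.059']
0.15 ['-0.735', '0.009', '0.026', '0.027', '0.013', '0.293', '0.055']
0.20 ['-0.736', '0.008', '0.021', '0.014', '0.017', '0.292', '0.019']
0.25 ['0.002', '0.023', '0.020', '0.201', '0.198', '0.294', '0.275']
0.30 ['0.007', '0.022', '0.015', '0.011', '0.017', '0.292', '0.018']
```

>>> {"method": "arm_command", "body": {"increments": [[-1,-0.015,0.02,0,0,0,-0.02],[-1,-0.02,0.03,0,0,0,-0.05],[-1,-0.02,0.035,0,0,0,-0.05],[-1,-0.02,0.035,0,0,0,-0.05],[-1,-0.02,0.035,0,0,0,-0.05],[-1,-0.007,0.035,0,0,0,-0.05],[-1,0,0.035,0,0,0,-0.05],[-1,0,0.035,0,0,0,-0.05]]}}

```text
clock: 16.3
tcp_pos: [0.4192, 0.0738, 0.1931]
eef_rot: [-0.001, 0.669, 0.743, -0.001]
force: [0.9, -0.2, -2.1]
grip_width: 0.005
```

>>> {"method": "arm_command", "body": {"increments": [[-1,0,0.035,0,0,0,-0.03],[-1,0,0.035,0,0,0,-0.02],[-1,0,0.035,0,0,0,-0.018],[-1,0,0.035,0,0,0,0],[-1,0,0.03,0,0,0,0],[-1,0,0.014,0,0,0,0],[-1,0,0,0,0,0,0],[-1,0,0,0,0,0,0]]}}

```text
clock: 17.1
tcp_pos: [0.4198, 0.2558, 0.1935]
eef_rot: [-0.0, 0.693, 0.72, -0.001]
force: [-0.5, -0.7, -2.2]
grip_width: 0.0052
```

```bash
cat > pl.py <<'E'
from look import *
import sys
q=o['eef_rot']; R=Ro.from_quat(q[[1,2,3,0]]).as_matrix(); print('yaw',np.arctan2(R[1,1],R[0,1]))
f=save('wrist',sys.argv[1])
for n in ['bail_mid','bail_left','hook_cup']:
    print(n,[(np.array(x['point']),x['score']) for x in landmark_of(n,'wrist')[:1]])
P=pts(f,np.ones(f['depth'].shape,bool))
mx,my,mz=o['tcp_pos']+[-.001,.029,.0253]
m=(abs(P[:,2]-mz)<.014)&(abs(P[:,0]-mx)<.02)&(P[:,1]>my-.012)&(P[:,1]<my+.06)
B=P[m]
for a in np.arange(-.012,.06,.006):
    s=B[(B[:,1]>=my+a)&(B[:,1]<my+a+.006)]
    if len(s)>3: print('dy %.3f x %.4f (rel tcp %.4f) w %.4f ztop-tcp %.4f'%(a+.003,s[:,0].mean(),s[:,0].mean()-o['tcp_pos'][0],np.ptp(s[:,0]),np.percentile(s[:,2],95)-o['tcp_pos'][2]))
E
python3 pl.py w10.png
```

```text
17.1 [0.4198 0.2558 0.1935] [-0.0002  0.6935  0.7205 -0.0009] [-0.5085 -0.7485 -2.2216] [ 0.4728  0.2073  1.7287 -0.0003  1.2074  0.4347] 0.005218021324073076
yaw 0.03815963442697462
bail_mid [(array([0.4205, 0.2837, 0.2171]), 0.95)]
bail_left []
hook_cup [(array([0.5147, 0.2861, 0.161 ]), 0.87)]
dy -0.009 x 0.4186 (rel tcp -0.0012) w 0.0079 ztop-tcp 0.0300
dy -0.003 x 0.4184 (rel tcp -0.0014) w 0.0077 ztop-tcp 0.0300
dy 0.003 x 0.4183 (rel tcp -0.0015) w 0.0080 ztop-tcp 0.0301
dy 0.009 x 0.4180 (rel tcp -0.0019) w 0.0082 ztop-tcp 0.0297
dy 0.015 x 0.4177 (rel tcp -0.0022) w 0.0079 ztop-tcp 0.0242
dy 0.021 x 0.4175 (rel tcp -0.0024) w 0.0078 ztop-tcp 0.0220
dy 0.027 x 0.4172 (rel tcp -0.0026) w 0.0077 ztop-tcp 0.0222
dy 0.033 x 0.4170 (rel tcp -0.0028) w 0.0076 ztop-tcp 0.0220
dy 0.039 x 0.4168 (rel tcp -0.0031) w 0.0078 ztop-tcp 0.0220
dy 0.045 x 0.4166 (rel tcp -0.0033) w 0.0076 ztop-tcp 0.0210
dy 0.051 x 0.4163 (rel tcp -0.0035) w 0.0075 ztop-tcp 0.0160
```

View pics/w10.png

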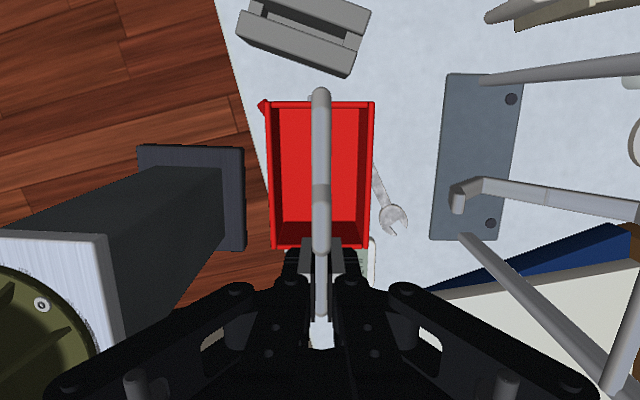

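```bash
python3 - <<'E'
from look import *
f=grab_frame('wrist'); P=pts(f,np.ones(f['depth'].shape,bool))
q=o['eef_rot']; R=Ro.from_quat(q[[1,2,3,0]]).as_matrix()
T=(P-o['tcp_pos'])@R
print('eye in tool',(f['eye']-o['tcp_pos'])@R)
for a in np.arange(-.16,.01,.01):
    s=T[(T[:,2]>=a)&(T[:,2]<a+.01)&(abs(T[:,1])<.1)&(abs(T[:,0])<.06)]
    if len(s): print('%.3f'%(a+.005),len(s),'jaw',np.percentile(s[:,1],[.5,99.5]),'x',np.percentile(s[:,0],[.5,99.5]))
E
```

```text
17.3 [0.4203 0.2556 0.1943] [ 0.     0.694  0.72  -0.   ] [ 0.7381  1.1798 -1.8335] [ 0.4721  0.2061  1.728  -0.0001  1.2075  0.4353] 0.005332110469541587
eye in tool [ 0.0743 -0.0003 -0.1428]
-0.095 5611 jaw [-0.0618  0.0611] x [0.0113 0.0223]
-0.085 13683 jaw [-0.0613  0.0609] x [0.0055 0.0196]
-0.075 10992 jaw [-0.0548  0.0543] x [-0.0067  0.0195]
-0.065 5443 jaw [-0.0476  0.0475] x [-0.0074  0.0191]
-0.055 6528 jaw [-0.0403  0.0399] x [-0.0071  0.0154]
-0.045 2169 jaw [-0.0337  0.0336] x [-0.0079  0.0157]
-0.035 1053 jaw [-0.0155  0.0148] x [-0.0094  0.0339]
-0.025 3368 jaw [-0.016   0.0151] x [-0.0172  0.0595]
-0.015 817 jaw [-0.0166  0.0155] x [-0.0233  0.0596]
-0.005 395 jaw [-0.0152  0.0672] x [0.0082 0.0338]
0.005 127 jaw [0.0612 0.0686] x [0.0247 0.0337]
```

The jaw linkage would reach the sleeve (61 mm bulge vs 55 mm room). I'll set the pail back where it stood and regrip with the tool tilted toward the robot.

>>> {"method": "arm_command", "body": {"increments": [[-1,0,-0.014,0,0,0,0],[-1,0,-0.03,0,0,0,0],[-1,0,-0.035,0,0,0,0],[-1,0,-0.035,0,0,0,0.018],[-1,0,-0.035,0,0,0,0.02],[-1,0,-0.035,0,0,0,0.03],[-1,0,-0.035,0,0,0,0.05],[-1,0,-0.035,0,0,0,0.05]]}}

```text
clock: 18.15
tcp_pos: [0.4194, 0.0003, 0.1946]
eef_rot: [0.0, 0.63, 0.777, 0.0]
force: [0.7, -0.0, -2.8]
grip_width: 0.005
```

>>> {"method": "arm_command", "body": {"increments": [[-1,0.007,-0.035,0,0,0,0.05],[-1,0.02,-0.035,0,0,0,0.05],[-1,0.02,-0.035,0,0,0,0.05],[-1,0.02,-0.035,0,0,0,0.05],[-1,0.02,-0.03,0,0,0,0.05],[-1,0.015,-0.02,0,0,0,0.02],[-1,0,0,0,0,0,0],[-1,0,0,0,0,0,0]]}}

```text
clock: 18.95
tcp_pos: [0.5213, -0.1882, 0.194]
eef_rot: [-0.0, 0.521, 0.854, -0.0]
force: [-0.2, 1.2, -2.0]
grip_width: 0.0048
```

>>> {"method": "arm_command", "body": {"increments": [[-1,0,0,-0.03,0,0,0],[-1,0,0,-0.03,0,0,0],[-1,0,0,-0.02,0,0,0],[-1,0,0,-0.01,0,0,0],[-1,0,0,-0.002,0,0,0],[-1,0,0,-0.001,0,0,0]]}}

```text
clock: 19.55
tcp_pos: [0.5223, -0.1875, 0.1023]
eef_rot: [0.001, 0.52, 0.854, 0.0]
force: [0.2, -0.4, -1.9]
grip_width: 0.005
```

>>> {"method": "arm_command", "body": {"increments": [[-1,0,0,-0.001,0,0,0],[-1,0,0,0,0,0,0]]}}

```text
clock: 19.75
tcp_pos: [0.5225, -0.1877, 0.1013]
eef_rot: [0.001, 0.52, 0.854, 0.0]
force: [0.9, -0.3, 0.5]
grip_width: 0.0055
```

>>> {"method": "arm_command", "body": {"increments": [[-0.7,0,0,0,0,0,0],[-0.3,0,0,0,0,0,0],[0.1,0,0,0,0,0,0],[0.1,0,0,0,0,0,0],[0.1,0,0,0.01,0,0,0],[0.1,0,0,0.03,0,0,0],[0.1,0,0,0.02,0,0,0],[0.1,0,0,0,0,0,0]]}}

```text
clock: 20.55
tcp_pos: [0.5233, -0.188, 0.164]
eef_rot: [0.003, 0.52, 0.854, 0.0]
force: [-0.4, -0.6, -0.1]
grip_width: 0.047
```

>>> {"method": "arm_command", "body": {"increments": [[0.1,-0.003,-0.002,0,0.048,-0.093,0],[0.1,-0.004,-0.002,0,0.048,-0.093,0],[0.1,-0.004,-0.002,0,0.048,-0.093,0],[0.1,0,0,0,0,0,0],[0.1,0,0,0,0,0,0]]}}

```text
clock: 21.05
tcp_pos: [0.5109, -0.1938, 0.1604]
eef_rot: [0.081, 0.515, 0.843, 0.133]
force: [0.4, 1.2, 0.1]
grip_width: 0.0469
```

```bash
cat > ck.py <<'E'
from look import *
import sys
q=o['eef_rot']; R=Ro.from_quat(q[[1,2,3,0]]).as_matrix(); print('R',R)
f=save('wrist',sys.argv[1])
P=pts(f,np.ones(f['depth'].shape,bool))
m=(P[:,2]>0.112)&(P[:,2]<.135)&(abs(P[:,0]-.51)<.06)&(abs(P[:,1]+.165)<.06)
B=P[m]; mu=B.mean(0); d=np.linalg.svd(B-mu,full_matrices=False)[2][0]; d*=np.sign(d[1]);print(len(B),mu,d,'yaw',np.arctan2(-d[0],d[1]))
t=(B-mu)@d
for a in np.arange(-.06,.06,.006):
    k=(t>=a)&(t<a+.006)
    if k.sum()>3: print('%.3f'%(a+.003),k.sum(),B[k][:,:2].mean(0),'ztop',np.percentile(B[k][:,2],95),'tool y',np.mean(((B[k]-o['tcp_pos'])@R)[:,1]))
E
python3 ck.py w11.png
```

```text
21.05 [ 0.5109 -0.1938  0.1604] [0.0808 0.5145 0.8433 0.1328] [0.415  1.1884 0.0937] [-0.5482  0.2758  1.7567  0.3241  0.9682 -1.1892] 0.046890016860864914
R [[-0.4575  0.8463  0.2729]
 [ 0.8892  0.4353  0.1408]
 [ 0.0004  0.307  -0.9517]]
2155 [ 0.5058 -0.1593  0.1228] [-0.4604  0.8874 -0.022 ] yaw 0.4785888392397201
-0.057 26 [ 0.5311 -0.2089] ztop 0.11794666238132764 tool y -0.0031364259645671935
-0.051 77 [ 0.5287 -0.2045] ztop 0.12205400946545217 tool y -0.0021714967385144755
-0.045 102 [ 0.5267 -0.1994] ztop 0.12235687231528887 tool y -0.0011322601795113456
-0.039 105 [ 0.5239 -0.194 ] ztop 0.12258396959040826 tool y -0.001157843909835021
-0.033 107 [ 0.5212 -0.1886] ztop 0.12262105704980285 tool y -0.0010900621559216037
-0.027 110 [ 0.5184 -0.1833] ztop 0.12257349905039798 tool y -0.0010615835718309288
-0.021 94 [ 0.5151 -0.1783] ztop 0.1253608119057545 tool y -0.0014421190078501183
-0.015 121 [ 0.5124 -0.1724] ztop 0.13023220078922104 tool y 0.0005176056337231599
-0.009 138 [ 0.5101 -0.1671] ztop 0.13050005489060132 tool y 0.0013139043627655063
-0.003 142 [ 0.5073 -0.1619] ztop 0.1304536823613065 tool y 0.0012164899997634548
0.003 161 [ 0.5044 -0.1564] ztop 0.13014869785422423 tool y 0.0008729681654137938
0.009 155 [ 0.5017 -0.1515] ztop 0.12669234426822273 tool y -0.0008848421944318063
0.015 132 [ 0.4989 -0.1461] ztop 0.12261370327460984 tool y -0.0013762294476545758
0.021 138 [ 0.4962 -0.1407] ztop 0.12280051222187939 tool y -0.001348914005716106
0.027 144 [ 0.4933 -0.1352] ztop 0.12311000792382722 tool y -0.0013926349444040502
0.033 146 [ 0.4905 -0.13  ] ztop 0.12271059161579631 tool y -0.0015141659996882092
0.039 151 [ 0.4876 -0.125 ] ztop 0.12247681176564207 tool y -0.0021401835761973203
0.045 106 [ 0.4857 -0.1203] ztop 0.1186229385032053 tool y -0.0030784991706254987
```

View pics/w11.png

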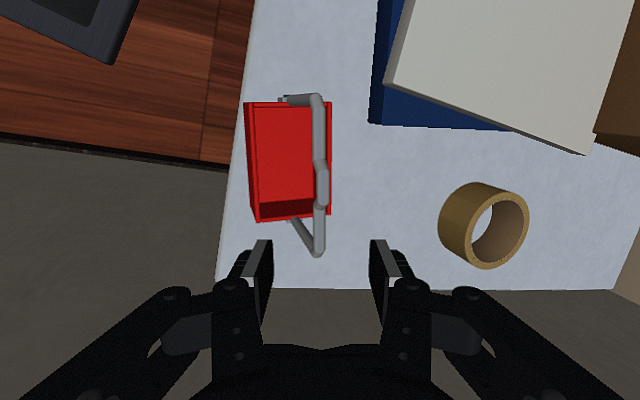

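>>> {"method": "arm_command", "body": {"increments": [[0,0.0055,0.0028,-0.02,0,0,0],[-0.1,0.0055,0.0028,-0.02,0,0,0],[-0.2,0.0054,0.0029,-0.02,0,0,0],[-0.4,0,0,0,0,0,0],[-0.5,0,0,0,0,0,0]]}}

```text
clock: 21.6
tcp_pos: [0.5279, -0.1847, 0.1007]
eef_rot: [0.081, 0.514, 0.844, 0.133]
force: [-0.2, 0.4, 0.7]
grip_width: 0.0217
```

```bash
python3 ck.py w12.png
```

```text
21.6 [ 0.5279 -0.1847  0.1007] [0.0809 0.5136 0.8437 0.1333] [-0.2376  0.3651  0.6753] [-0.516   0.3831  1.7723  0.3531  0.8433 -1.2105] 0.02165823973002805
R [[-0.4593  0.8452  0.2735]
 [ 0.8883  0.4368  0.1418]
 [ 0.0004  0.3081 -0.9514]]
6813 [ 0.5079 -0.1654  0.1237] [-0.428   0.9024 -0.0505] yaw 0.44284023686852664
-0.051 26 [ 0.5307 -0.2096] ztop 0.11778622399543173 tool y -0.0040445703175824455
-0.045 114 [ 0.5287 -0.2048] ztop 0.12228075005507896 tool y -0.002415420310130373
-0.039 212 [ 0.5265 -0.1998] ztop 0.1230829134706723 tool y -0.0013821740101241627
-0.033 357 [ 0.5222 -0.1952] ztop 0.13349655989566858 tool y -0.0023743160129474504
-0.027 409 [ 0.5197 -0.1898] ztop 0.13368046901006694 tool y -0.001985630148690056
-0.021 567 [ 0.5096 -0.1871] ztop 0.13411592303218237 tool y -0.008922677430843549
-0.015 1701 [ 0.5155 -0.1783] ztop 0.13401629117467911 tool y -0.0003607697306370321
-0.009 245 [ 0.5136 -0.1723] ztop 0.13034740966744582 tool y 0.0013575639563499341
-0.003 286 [ 0.5102 -0.1673] ztop 0.13058654291894703 tool y 0.0014381185702120093
0.003 289 [ 0.5075 -0.162 ] ztop 0.13064046341413293 tool y 0.0014413025983136384
0.009 348 [ 0.5045 -0.1566] ztop 0.13052061359410577 tool y 0.0010306591012524448
0.015 359 [ 0.5022 -0.1518] ztop 0.12714937669719317 tool y -0.0004314201421942051
0.021 305 [ 0.4995 -0.1463] ztop 0.12269010767241914 tool y -0.0009257109257887491
0.027 320 [ 0.4966 -0.141 ] ztop 0.1227549073729404 tool y -0.0011253370830928006
0.033 331 [ 0.4938 -0.1357] ztop 0.12300801105734717 tool y -0.0010697066323135914
0.039 337 [ 0.491  -0.1304] ztop 0.12287001589182506 tool y -0.0011023844881935653
0.045 357 [ 0.4881 -0.1252] ztop 0.12253787404513868 tool y -0.0016011634750848467
0.051 250 [ 0.4858 -0.1204] ztop 0.11846772780387776 tool y -0.0028399203118210634
```

View pics/w12.png

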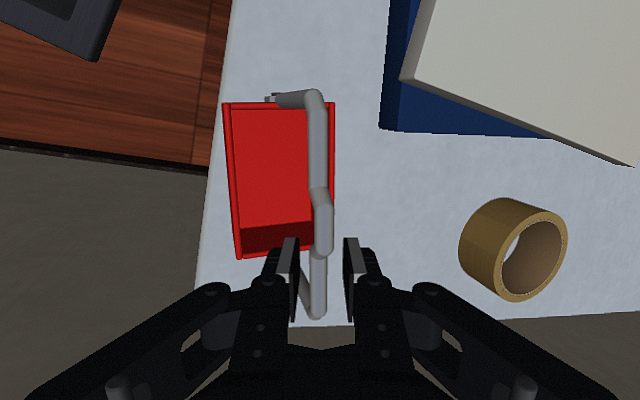

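>>> {"method": "arm_command", "body": {"increments": [[-0.7,-0.0008,-0.0004,-0.0003,0,0,0],[-0.8,0,0,0,0,0,0],[-1,0,0,0,0,0,0],[-1,0,0,0,0,0,0],[-1,0,0,0,0,0,0]], "grip_force": 80}}

```text
clock: 22.15
tcp_pos: [0.527, -0.1857, 0.1011]
eef_rot: [0.082, 0.514, 0.843, 0.134]
force: [-2.7, 0.5, 7.1]
grip_width: 0.0053
```

>>> {"method": "arm_command", "body": {"increments": [[-1,0,0,0.005,0,0,0],[-1,0,0,0.02,0,0,0],[-1,0,0,0.03,0,0,0],[-1,0,0,0.03,0,0,0],[-1,0,0,0.01,0,0,0],[-1,0,0,0,0,0,0]]}}

```text
clock: 22.75
tcp_pos: [0.527, -0.1856, 0.1961]
eef_rot: [0.082, 0.514, 0.843, 0.134]
force: [-0.8, 0.3, -2.2]
grip_width: 0.0053
```

```bash
python3 - <<'E'
from look import *
save('wrist','w13.png')
E
```

```text
22.75 [ 0.527  -0.1856  0.1961] [0.0824 0.5139 0.8434 0.1335] [-0.7754  0.2915 -2.1907] [-0.5186  0.255   1.6929  0.3054  1.0375 -1.1304] 0.00534302276530631
```

View pics/w13.png

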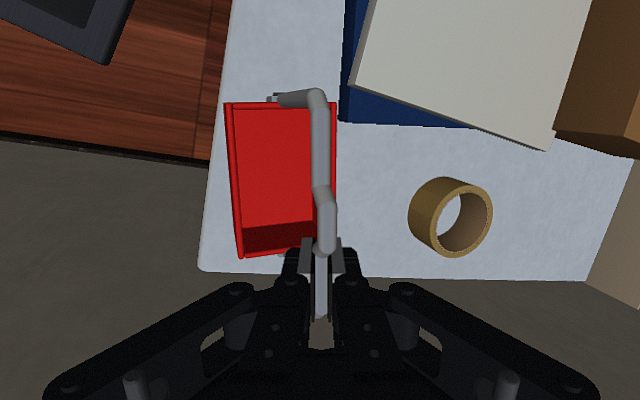

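Good grip, pail level. Repeat the transfer (yaw about world z keeps the tilt).

>>> {"method": "arm_command", "body": {"increments": [[-1,-0.015,0.02,0,0,0,-0.02],[-1,-0.02,0.03,0,0,0,-0.05],[-1,-0.02,0.035,0,0,0,-0.05],[-1,-0.02,0.035,0,0,0,-0.05],[-1,-0.02,0.035,0,0,0,-0.05],[-1,-0.007,0.035,0,0,0,-0.05],[-1,0,0.035,0,0,0,-0.05],[-1,0,0.035,0,0,0,-0.05]]}}

```text
clock: 23.6
tcp_pos: [0.4237, 0.0759, 0.1937]
eef_rot: [0.104, 0.661, 0.734, 0.116]
force: [1.3, -0.3, -1.9]
grip_width: 0.0051
```

>>> {"method": "arm_command", "body": {"increments": [[-1,0,0.035,0,0,0,-0.03],[-1,0,0.035,0,0,0,-0.02],[-1,0,0.035,0,0,0,-0.018],[-1,0,0.035,0,0,0,0],[-1,0,0.03,0,0,0,0],[-1,0,0.014,0,0,0,0],[-1,0,0,0,0,0,0],[-1,0,0,0,0,0,0]]}}

```text
clock: 24.4
tcp_pos: [0.4241, 0.2581, 0.1936]
eef_rot: [0.108, 0.685, 0.712, 0.111]
force: [0.2, 0.1, -1.1]
grip_width: 0.0054
```

```bash
python3 - <<'E'
from look import *
q=o['eef_rot']; R=Ro.from_quat(q[[1,2,3,0]]).as_matrix(); print('R',R)
f=save('wrist','w14.png')
for n in ['bail_mid','bail_left','pail','hook_cup']:
    print(n,[(np.array(x['point']),x['score']) for x in landmark_of(n,'wrist')[:1]])
P=pts(f,np.ones(f['depth'].shape,bool)); p=o['tcp_pos']
m=(abs(P[:,2]-p[2]-.022)<.013)&(abs(P[:,0]-p[0]+.008)<.015)&(P[:,1]>p[1]+.013)&(P[:,1]<p[1]+.09)
B=P[m]
for a in np.arange(.013,.09,.004):
    s=B[(B[:,1]>=p[1]+a)&(B[:,1]<p[1]+a+.004)]
    if len(s)>3: print('dy %.3f x %.4f..%.4f mid rel tcp %.4f ztop-tcp %.4f'%(a+.002,s[:,0].min(),s[:,0].max(),(s[:,0].min()+s[:,0].max())/2-p[0],np.percentile(s[:,2],98)-p[2]))
# rim of pail
C=f['pixels'].reshape(-1,3)[(f['depth']>0).ravel()].astype(int)
m=(C[:,0]>C[:,1]+60)&(abs(P[:,2]-p[2]+.05)<.012)&(abs(P[:,0]-p[0])<.08)&(abs(P[:,1]-p[1]-.03)<.09)
B=P[m]; print(len(B),B.min(0),B.max(0)); 
for s in (B[:,1]<p[1]),(B[:,1]>p[1]+.06),(B[:,0]<p[0]-.03),(B[:,0]>p[0]+.01): 
    if s.sum(): print(s.sum(),np.percentile(B[s][:,2],95))
E
```

```text
24.4 [0.4241 0.2581 0.1936] [0.108  0.6848 0.712  0.1114] [ 0.1621  0.1437 -1.0914] [ 0.547   0.0888  1.8951 -0.1939  0.8933  0.6097] 0.005384053818198777
R [[-0.0388  0.9511  0.3063]
 [ 0.9992  0.0373  0.0108]
 [-0.0012  0.3065 -0.9519]]
bail_mid [(array([0.4164, 0.2853, 0.215 ]), 0.75)]
bail_left [(array([0.415 , 0.3139, 0.2077]), 0.82)]
pail [(array([0.4134, 0.2789, 0.0921]), 0.8)]
hook_cup [(array([0.513 , 0.2851, 0.1644]), 0.98)]
dy 0.015 x 0.4086..0.4296 mid rel tcp -0.0050 ztop-tcp 0.0338
dy 0.019 x 0.4133..0.4210 mid rel tcp -0.0069 ztop-tcp 0.0298
dy 0.023 x 0.4133..0.4208 mid rel tcp -0.0071 ztop-tcp 0.0298
dy 0.027 x 0.4129..0.4204 mid rel tcp -0.0075 ztop-tcp 0.0297
dy 0.031 x 0.4129..0.4208 mid rel tcp -0.0073 ztop-tcp 0.0297
dy 0.035 x 0.4126..0.4208 mid rel tcp -0.0074 ztop-tcp 0.0297
dy 0.039 x 0.4124..0.4205 mid rel tcp -0.0077 ztop-tcp 0.0284
dy 0.043 x 0.4122..0.4202 mid rel tcp -0.0079 ztop-tcp 0.0237
dy 0.047 x 0.4122..0.4202 mid rel tcp -0.0079 ztop-tcp 0.0216
dy 0.051 x 0.4121..0.4199 mid rel tcp -0.0081 ztop-tcp 0.0218
dy 0.055 x 0.4117..0.4197 mid rel tcp -0.0085 ztop-tcp 0.0216
dy 0.059 x 0.4116..0.4196 mid rel tcp -0.0085 ztop-tcp 0.0217
dy 0.063 x 0.4113..0.4191 mid rel tcp -0.0089 ztop-tcp 0.0215
dy 0.067 x 0.4113..0.4191 mid rel tcp -0.0089 ztop-tcp 0.0216
dy 0.071 x 0.4111..0.4186 mid rel tcp -0.0093 ztop-tcp 0.0214
dy 0.075 x 0.4108..0.4189 mid rel tcp -0.0093 ztop-tcp 0.0189
dy 0.079 x 0.4113..0.4180 mid rel tcp -0.0094 ztop-tcp 0.0151
2177 [0.3815 0.2346 0.1318] [0.4493 0.3333 0.1504]
470 0.14380427547972308
674 0.14348208964588188
1326 0.14387115610391293
397 0.14292441115460588
```

View pics/w14.png

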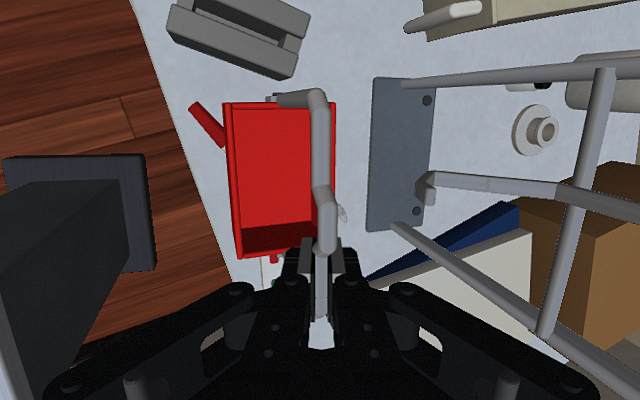

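>>> {"method": "arm_command", "body": {"increments": [[-1,0.01,-0.001,-0.005,0,0,0],[-1,0.02,0,0,0,0,0],[-1,0.02,0,0,0,0,0],[-1,0.02,0,0,0,0,0],[-1,0.015,0,0,0,0,0],[-1,0.008,0,0,0,0,0],[-1,0.0035,0,0,0,0,0],[-1,0,0,0,0,0,0]]}}

```text
clock: 25.45
tcp_pos: [0.5213, 0.2574, 0.1898]
eef_rot: [0.108, 0.685, 0.711, 0.113]
force: [-0.5, -0.4, -1.9]
grip_width: 0.0047
```

```bash
cat > hang.py <<'E'
from look import *
import sys
f=save('wrist',sys.argv[1])
P=pts(f,np.ones(f['depth'].shape,bool)); p=o['tcp_pos']
print('eye',f['eye'])
for n in ['bail_mid','bail_left','hook_cup']:
    print(n,[(np.array(x['point']),x['score']) for x in landmark_of(n,'wrist')[:1]])
m=(abs(P[:,2]-p[2]-.022)<.013)&(abs(P[:,0]-p[0]+.008)<.015)&(P[:,1]>p[1]+.013)&(P[:,1]<p[1]+.09)
B=P[m]
for a in np.arange(.017,.082,.004):
    s=B[(B[:,1]>=p[1]+a)&(B[:,1]<p[1]+a+.004)]
    if len(s)>3: print('dy %.3f x mid %.4f ztop %.4f'%(a+.002,(s[:,0].min()+s[:,0].max())/2,np.percentile(s[:,2],98)))
E
python3 hang.py w15.png
```

```text
25.45 [0.5213 0.2574 0.1898] [0.1083 0.6851 0.7115 0.1125] [-0.4647 -0.4398 -1.8965] [ 0.4474  0.2705  1.6886 -0.1576  0.8993  0.4903] 0.004740151720241975
eye [0.4742 0.33   0.3257]
bail_mid [(array([0.5158, 0.2844, 0.2109]), 0.85)]
bail_left [(array([0.5134, 0.3152, 0.2051]), 0.76)]
hook_cup [(array([0.5148, 0.286 , 0.1633]), 0.63)]
dy 0.019 x mid 0.5143 ztop 0.2192
dy 0.023 x mid 0.5141 ztop 0.2194
dy 0.027 x mid 0.5139 ztop 0.2193
dy 0.031 x mid 0.5136 ztop 0.2193
dy 0.035 x mid 0.5137 ztop 0.2194
dy 0.039 x mid 0.5135 ztop 0.2183
dy 0.043 x mid 0.5134 ztop 0.2130
dy 0.047 x mid 0.5133 ztop 0.2114
dy 0.051 x mid 0.5131 ztop 0.2113
dy 0.055 x mid 0.5128 ztop 0.2114
dy 0.059 x mid 0.5127 ztop 0.2114
dy 0.063 x mid 0.5126 ztop 0.2114
dy 0.067 x mid 0.5122 ztop 0.2114
dy 0.071 x mid 0.5120 ztop 0.2112
dy 0.075 x mid 0.5120 ztop 0.2083
dy 0.079 x mid 0.5118 ztop 0.2046
```

View pics/w15.png

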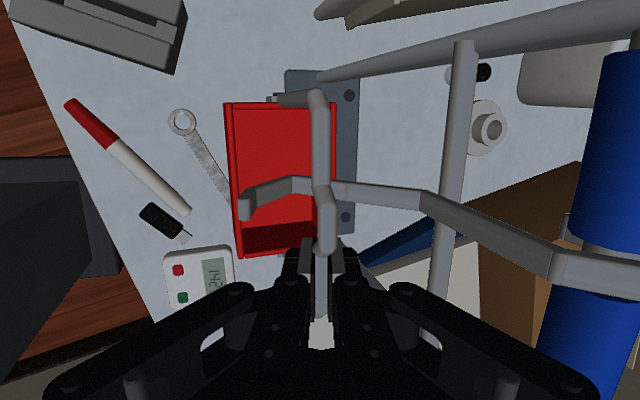

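```bash
python3 - <<'E'
from look import *
f=grab_frame('wrist'); P=pts(f,np.ones(f['depth'].shape,bool))
for a in np.arange(.478,.56,.005):
    s=P[(P[:,0]>=a)&(P[:,0]<a+.005)&(P[:,2]>.15)&(P[:,2]<.202)&(abs(P[:,1]-.287)<.012)]
    if len(s)>5: print('%.4f'%(a+.0025),len(s),s[:,1].min(),s[:,1].max(),np.percentile(s[:,2],[5,95]))
E
```

```text
25.65 [0.5208 0.2577 0.1902] [0.1084 0.6849 0.7117 0.1128] [-0.3696  0.2788 -2.0539] [ 0.4483  0.2693  1.6893 -0.1576  0.8995  0.4905] 0.004850816637947783
0.4805 116 0.28178213902630134 0.291996191150087 [0.1929 0.1969]
0.4855 319 0.2819230870916677 0.2922059105700701 [0.1826 0.1968]
0.4905 203 0.28258044529512305 0.2921808595165538 [0.1751 0.1894]
0.4955 189 0.28226983571552455 0.2922354427334303 [0.1708 0.1774]
0.5005 173 0.28255420422526817 0.2923316996605085 [0.1656 0.1726]
0.5055 157 0.28252992951382455 0.2924247960405444 [0.1611 0.1677]
0.5105 140 0.28255647173576437 0.29244988221853757 [0.1566 0.1631]
0.5155 197 0.28282251414734616 0.29279589361184954 [0.1573 0.1627]
0.5205 150 0.28248279656238107 0.2927902446703664 [0.1609 0.1662]
0.5305 136 0.28302957017889147 0.2932161314894726 [0.1736 0.1785]
0.5355 257 0.2832710061133696 0.293485113587831 [0.1773 0.1833]
0.5405 269 0.2831808354152931 0.2935124566714514 [0.1815 0.188 ]
0.5455 277 0.28353735036544436 0.2938873140511473 [0.1858 0.1927]
0.5505 294 0.2837776695877932 0.29407280798364827 [0.1912 0.1973]
0.5555 293 0.28370899988028586 0.2942902252383447 [0.1958 0.2014]
0.5605 47 0.28458424686976713 0.29430252828246684 [0.1979 0.2019]
```

>>> {"method": "arm_command", "body": {"increments": [[-1,-0.0007,0,-0.012,0,0,0],[-1,0,0,-0.012,0,0,0],[-1,0,0,-0.01,0,0,0],[-1,0,0,-0.006,0,0,0],[-1,0,0,-0.004,0,0,0],[-1,0,0,0,0,0,0]]}}

```text
clock: 26.3
tcp_pos: [0.5204, 0.2575, 0.1455]
eef_rot: [0.108, 0.685, 0.712, 0.112]
force: [-0.1, -0.3, -1.4]
grip_width: 0.0049
```

>>> {"method": "arm_command", "body": {"increments": [[-1,0,0,-0.002,0,0,0],[-1,0,0,-0.0015,0,0,0],[-1,0,0,-0.001,0,0,0],[-1,0,0,0,0,0,0]]}}

```text
clock: 26.7
tcp_pos: [0.5205, 0.2576, 0.1416]
eef_rot: [0.108, 0.685, 0.712, 0.113]
force: [-0.9, 0.8, -2.1]
grip_width: 0.0051
```

```bash
python3 hang.py w16.png | head -9
```

```text
26.7 [0.5205 0.2576 0.1416] [0.1084 0.685  0.7115 0.1127] [-0.8612  0.7897 -2.0615] [ 0.4484  0.3285  1.7367 -0.1733  0.7945  0.5145] 0.005117271456747904
eye [0.4734 0.3301 0.2774]
bail_mid [(array([0.515 , 0.2866, 0.1651]), 0.7)]
bail_left [(array([0.5096, 0.3133, 0.1581]), 0.7)]
hook_cup [(array([0.5127, 0.2857, 0.161 ]), 0.97)]
dy 0.019 x mid 0.5134 ztop 0.1712
dy 0.023 x mid 0.5099 ztop 0.1714
dy 0.027 x mid 0.5125 ztop 0.1730
dy 0.031 x mid 0.5125 ztop 0.1731
```

View pics/w16.png

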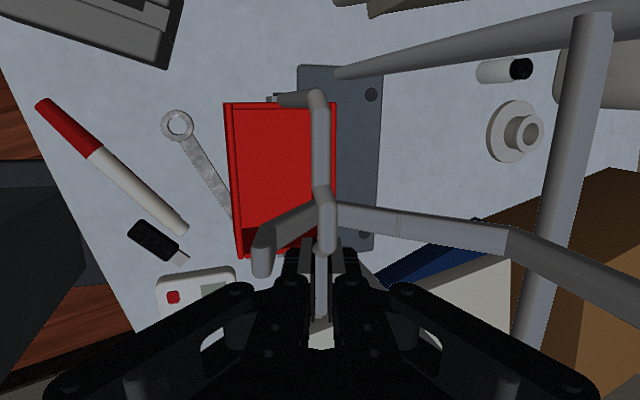

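>>> {"method": "arm_command", "body": {"increments": [[-1,0,0,-0.001,0,0,0],[-1,0,0,-0.001,0,0,0],[-1,0,0,0,0,0,0]]}}

```text
clock: 27.2
tcp_pos: [0.5205, 0.2576, 0.1394]
eef_rot: [0.108, 0.685, 0.712, 0.113]
force: [0.8, -0.2, -1.6]
grip_width: 0.0052
```

>>> {"method": "arm_command", "body": {"increments": [[-1,0,0,-0.0007,0,0,0],[-1,0,0,0,0,0,0]]}}

```text
clock: 27.4
tcp_pos: [0.5205, 0.2576, 0.1389]
eef_rot: [0.108, 0.685, 0.712, 0.113]
force: [0.1, 0.2, -1.7]
grip_width: 0.0055
```

>>> {"method": "arm_command", "body": {"increments": [[-1,0,0,-0.0007,0,0,0],[-1,0,0,0,0,0,0]]}}

```text
clock: 27.6
tcp_pos: [0.5207, 0.2577, 0.1384]
eef_rot: [0.108, 0.685, 0.711, 0.113]
force: [0.1, 0.2, 0.3]
grip_width: 0.0055
```

>>> {"method": "arm_command", "body": {"increments": [[-1,0,0,-0.0006,0,0,0],[-1,0,0,0,0,0,0]]}}

```text
clock: 27.8
tcp_pos: [0.5208, 0.2577, 0.1381]
eef_rot: [0.109, 0.685, 0.711, 0.113]
force: [1.7, 0.1, 2.1]
grip_width: 0.0053
```

>>> {"method": "arm_command", "body": {"increments": [[-1,0,0,0.0003,0,0,0],[-1,0,0,0,0,0,0],[-0.85,0,0,0,0,0,0],[-0.8,0,0,0,0,0,0],[-0.75,0,0,0,0,0,0],[-0.7,0,0,0,0,0,0]], "grip_force": 20}}

```text
clock: 28.4
tcp_pos: [0.5202, 0.2575, 0.1375]
eef_rot: [0.108, 0.685, 0.712, 0.112]
force: [0.4, 0.1, -0.5]
grip_width: 0.0125
```

```bash
python3 hang.py w17.png | head -9
```

```text
28.4 [0.5202 0.2575 0.1375] [0.1082 0.685  0.7116 0.1123] [ 0.3891  0.0952 -0.4971] [ 0.4485  0.3338  1.7401 -0.1747  0.7869  0.5164] 0.012461435509477432
eye [0.4732 0.3301 0.2734]
bail_mid [(array([0.5169, 0.2834, 0.1608]), 0.62)]
bail_left [(array([0.5121, 0.3133, 0.1528]), 0.58)]
hook_cup [(array([0.5141, 0.2844, 0.1634]), 0.61)]
dy 0.019 x mid 0.5134 ztop 0.1679
dy 0.023 x mid 0.5086 ztop 0.1682
dy 0.027 x mid 0.5125 ztop 0.1721
dy 0.031 x mid 0.5126 ztop 0.1721
```

View pics/w17.png

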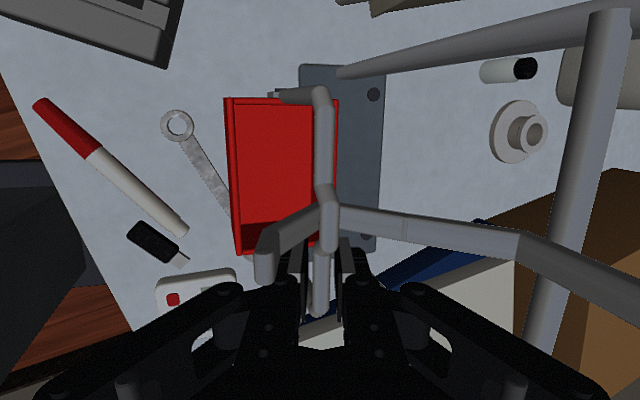

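>>> {"method": "arm_command", "body": {"increments": [[-0.6,0,0,0,0,0,0],[-0.5,0,0,0,0,0,0],[-0.4,0,0,0,0,0,0],[-0.35,0,0,0,0,0,0],[-0.35,-0.0015,0,0.005,0,0,0],[-0.35,-0.003,0,0.0095,0,0,0],[-0.35,-0.005,0,0.015,0,0,0],[-0.35,-0.006,0,0.019,0,0,0]]}}

```text
clock: 29.4
tcp_pos: [0.5046, 0.2575, 0.1872]
eef_rot: [0.108, 0.685, 0.712, 0.112]
force: [0.4, 0.3, -0.3]
grip_width: 0.0276
```

>>> {"method": "arm_command", "body": {"increments": [[-0.35,-0.008,0,0.025,0,0,0],[-0.35,-0.015,0,0.03,0,0,0],[-0.35,-0.03,0,0.03,0,0,0],[-0.35,-0.04,-0.01,0.02,0,0,0],[-0.35,-0.04,-0.02,0,0,0,0],[-0.35,-0.02,-0.01,0,0,0,0],[-0.35,0,0,0,0,0,0]]}}

```text
clock: 30.1
tcp_pos: [0.3502, 0.2169, 0.2928]
eef_rot: [0.109, 0.685, 0.712, 0.114]
force: [-0.3, 0.3, 0.4]
grip_width: 0.0278
```

```bash
python3 - <<'E'
from look import *
for c in ['wrist','side','top']:
    f=save(c,c+'18.png'); print(c)
    if c!='wrist':
        x=cv2.resize(f['pixels'][140:290,220:420] if c=='side' else f['pixels'][130:280,180:380],None,fx=4,fy=4,interpolation=cv2.INTER_CUBIC); cv2.imwrite(f'pics/{c}18z.png',x[:,:,::-1])
    for n in ['hook','hook_cup','bail_mid','pail','bail_left','bail_right']:
        print(n,[(np.array(x['point']),x['score']) for x in landmark_of(n,c)[:1]])
E
```

```text
30.1 [0.3502 0.2169 0.2928] [0.1087 0.6848 0.7115 0.1141] [-0.3372  0.3234  0.4188] [ 0.5565 -0.214   1.9415 -0.1687  1.1416  0.5674] 0.02777534594612743
wrist
hook [(array([0.5769, 0.2918, 0.2781]), 0.96)]
hook_cup []
bail_mid [(array([0.513 , 0.2849, 0.1621]), 0.7)]
pail [(array([0.5109, 0.2826, 0.0351]), 0.79)]
bail_left [(array([0.5131, 0.3127, 0.1529]), 0.9)]
bail_right [(array([0.5171, 0.2561, 0.155 ]), 0.65)]
side
hook [(array([0.5802, 0.2835, 0.2737]), 0.56)]
hook_cup [(array([0.5112, 0.2858, 0.161 ]), 0.59)]
bail_mid [(array([0.5124, 0.2873, 0.1635]), 0.57)]
pail [(array([0.5128, 0.2847, 0.0413]), 0.76)]
bail_left [(array([0.5124, 0.3152, 0.1574]), 0.79)]
bail_right [(array([0.5153, 0.2566, 0.155 ]), 0.84)]
top
hook [(array([ 0.39  ,  0.3899, -0.0016]), 0.62)]
hook_cup [(array([0.5133, 0.2895, 0.164 ]), 0.52)]
bail_mid [(array([0.5155, 0.2826, 0.1639]), 0.77)]
pail [(array([0.5129, 0.2869, 0.0369]), 0.93)]
bail_left [(array([0.5117, 0.3114, 0.1565]), 0.73)]
bail_right [(array([0.5147, 0.2541, 0.1556]), 0.63)]
```

View pics/wrist18.png

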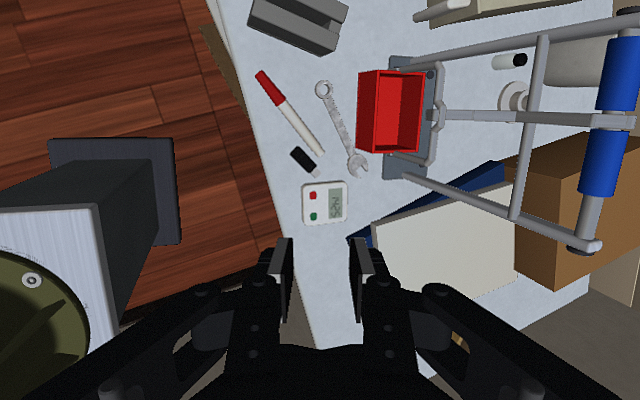

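View pics/side18z.png

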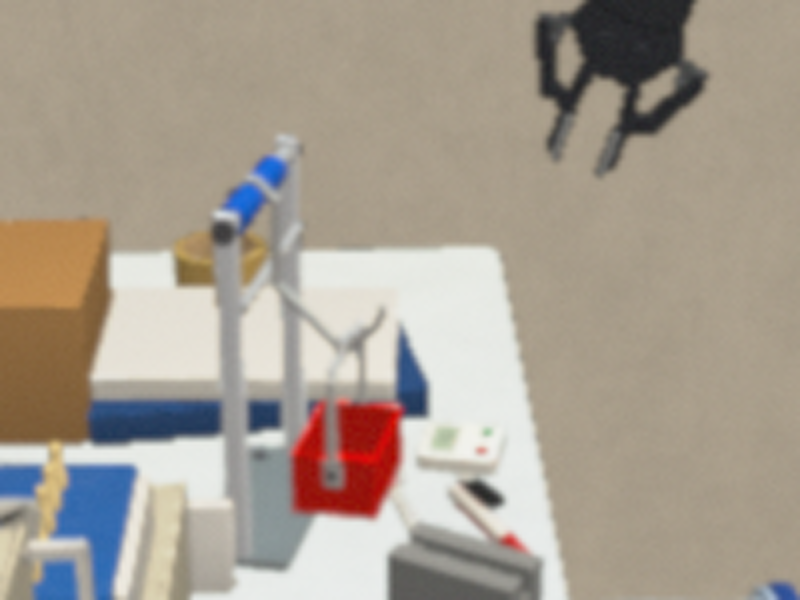

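View pics/top18z.png

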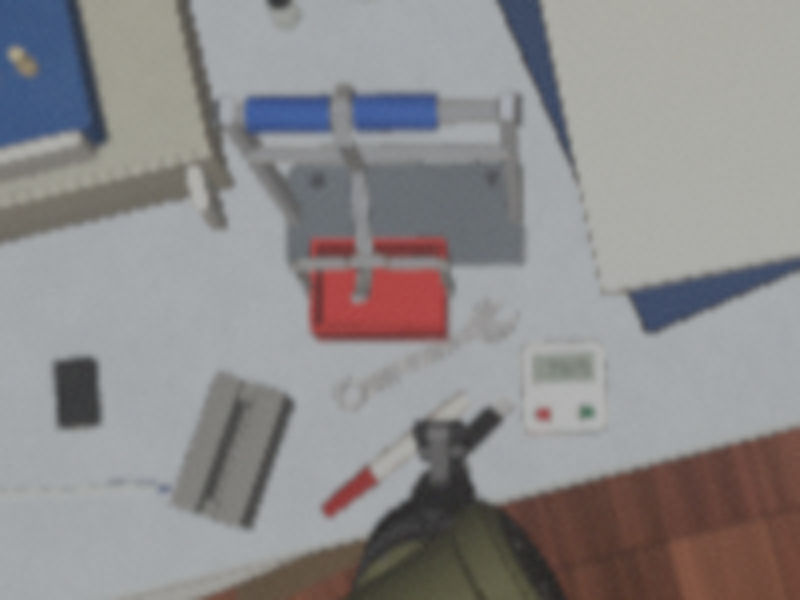

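>>> {"method": "arm_command", "body": {"increments": [[-0.35,0,0,0,0,0,0],[-0.35,0,0,0,0,0,0],[-0.35,0,0,0,0,0,0],[-0.35,0,0,0,0,0,0],[-0.35,0,0,0,0,0,0],[-0.35,0,0,0,0,0,0],[-0.35,0,0,0,0,0,0],[-0.35,0,0,0,0,0,0]]}}

```text
clock: 31.95
tcp_pos: [0.352, 0.2176, 0.2914]
eef_rot: [0.108, 0.685, 0.712, 0.113]
force: [0.3, 0.4, 0.5]
grip_width: 0.0276
```

```bash
python3 - <<'E'
from look import *
for i in range(5):
    f=grab_frame('wrist'); im=f['pixels'].astype(int); C=im[f['depth']>0]; P=pts(f,np.ones(f['depth'].shape,bool))
    m=(C[:,0]>C[:,1]+60)&(P[:,2]>.03)&(abs(P[:,0]-.51)<.06)&(abs(P[:,1]-.287)<.08); B=P[m]
    r=B[B[:,2]>.075]
    front=r[r[:,0]<.49][:,2].max(); back=r[r[:,0]>.53][:,2].max() if (r[:,0]>.53).any() else None
    l=r[r[:,1]<.25][:,2].max(); rr=r[r[:,1]>.32][:,2].max()
    print(m.sum(),B.mean(0),'rim z f/b/r/l',front,back,l,rr)
print(job_done())
E
```

```text
31.95 [0.352  0.2176 0.2914] [0.1084 0.685  0.7116 0.1127] [0.3242 0.3775 0.4832] [ 0.5556 -0.2066  1.9386 -0.1688  1.14    0.5673] 0.02756201669138666
5066 [0.5148 0.2874 0.0608] rim z f/b/r/l 0.08977257941887978 0.08926721242835645 0.08868300461528661 0.10631524100965017
5069 [0.5147 0.2874 0.0608] rim z f/b/r/l 0.09005141243260523 0.08893262621449749 0.08844242099253269 0.10639646391032098
5061 [0.5147 0.2874 0.0608] rim z f/b/r/l 0.08979596900340514 0.08960291026171768 0.08880363248606876 0.10666392722831325
5069 [0.5148 0.2873 0.0608] rim z f/b/r/l 0.09069528210833283 0.08912276460240276 0.08867133135280408 0.10708842844455702
5061 [0.5148 0.2874 0.0608] rim z f/b/r/l 0.08962422384065372 0.08853334111513556 0.08845351350648206 0.1075760136883891
the job is handed in; nothing more can be done
None
```

The red pail is hanging upright and still from the hook, and the hook sits in the sleeve's groove. I handed the job in at about 32 s of the 72 s allowed.

- **Hook:** I lifted it from the block and set it on the sleeve with about 9 N of measured force. I slid it along lightly until the force vanished at y ≈ 0.290, then lowered it about 7 mm onto the rail and let go. Its lower curl faces the robot.
- **Pail:** I first gripped the bail with the tool vertical. Before reaching the rack I worked out that the gripper's linkage would hit the sleeve. I set the pail back about where it had stood, gripped it again with the tool tilted 18°, and hung the raised middle of the bail in the curl. It settled with about 2 N, and I opened the fingers slowly.

**Last checks:**
- **Position:** the networks put the middle of the bail within a few millimetres of the curl's lowest point.
- **Stillness:** five pictures in a row showed the pail's mean position steady to within 0.1 mm.
- **Level:** the rim was level front, back and on the right, at about 0.089 m. The left side read 0.107 m, which disagrees. I put it down to my colour filter catching another surface there, such as the bail's lug, but did not check; the camera views show the pail upright.
- **Surroundings:** the arm was clear of everything, and nothing on the desk looked moved in the last pictures.

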